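Load and stack the two-tier blank stand beside the desktop mill

ROBOT

A 6-joint arm with a two-finger parallel gripper is mounted at the origin on the work surface. World frame = base frame: x ahead of the robot, y to its left, z up, the work surface at z = 0. Lengths are in m, angles in rad, forces in N, time in s.
With the tool pointing down it reaches from about 0.3 to 0.95 m from the base axis. Payload 3.1 kg.
Tool frame: the origin (TCP) lies at the very end of the fingers, on their centre line; the grasp point (between the pads) lies 19 mm behind it; z points along the fingers, y is the direction in which the jaws open and shut (so a half turn about z gives the same grasp; the last joint's range is limited). The gripper opens to 85 mm and grips with 20 to 120 N. Pads are 22 mm wide; open, the fingers measure 114 mm over their backs; the gripper's body (76 mm by 85 mm) begins 54 mm behind the grasp point. The pads swing forward as they close: fully open they stand 13 mm farther back than shut.
Start: joints at [-1.365, 0.308, 1.634, -0, 1.2, -0.07], TCP at [0.17, -0.601, 0.231] pointing down, gripper open.
Joint ranges: [-3.06, 3.06], [-0.79, 1.96], [0.05, 2.63], [-1.19, 4.34], [0.05, 2.64], [-2.94, 2.94]. Speed limits (rad/s): [2.79, 2.79, 3.14, 3.14, 3.14, 3.14].

INTERFACE

Orientations are given as a rotation vector (axis times angle).
In Python, from workcell import env gives the robot as it stands.
- The arm moves only by the tool drive_tool, never from a script. Its argument "rows" is a list of rows, each a list of 5 numbers: the shift along the world's x, y, z in cm, then the turn about the world's z in rad, then the closure in counts, from 0 (fully open) to 255 (shut). A call has 1 to 5 rows; each row shifts and turns the commanded pose from where the row before left it; what a row does not reach is not made up. A row lasts 1/8 s, in which the tool goes at most 62.5 mm and 10.7 degrees, less where a joint would pass 70% of its speed; a pose out of reach is approached as far as the arm can. A call is refused whole if a number of a shift passes 6.25 or a number of a turn 0.188, either way. A call with a gripper value outside its range is refused whole. The fingers move at their own pace and stop on an object; "squeeze" is the grip in N (left out, the last holds). Time passes only in rows, so rows that do not move let the fingers close. It gives the time, the measured TCP pose, the force and the opening at its end, in the units of the state.
- env.observe(): the state, without advancing time (a new reading comes with each control period).
- env.grab_frame(name): name is "scene" or "top"; returns (picture, depth): 384x512x3 uint8, red, green, blue; 384x512 float32, m along the optical axis (not along the pixel's ray), 0 where there is no reading.
- env.get_calibration(name): a dict with "camera_matrix" (3x3 intrinsics, pixels), "dist" ([k1, k2, p1, p2, k3] as OpenCV has them; the pictures are not rectified), "world_from_camera" (4x4, takes a point from camera to world coordinates). Camera axes: x right, y up, looking along -z (the intrinsics and any distortion apply to the point x, -y, -z); pixel columns grow to the right and rows downward; lengths in m; the calibration is good to about 2 mm. A picture is of the moment at which its call begins. get_calibration takes no time and is no camera call.
- env.close_job(): hands the job in, once; it reports no verdict.
Trained networks look in the newest picture that a camera, given by its name, has taken for a name from the list of things; names that differ only in an ending like _2 or _b are one class to them, and where a whole thing is asked for, a point or a joint stands for the part that bears it (a point fixed in the world has none). Each returns a list of dicts, best first, with "confidence" (0 to 1); they miss things now and then, are a little off and sometimes report something else, mostly with a low value. They report only what shows in the picture. A call takes as long as a camera call.
- env.find_in(target, camera): "box" ([left, top, right, bottom] in pixels, round what is visible of it).
- env.masks_of(target, camera): "region" (384x512 bool, what is visible of it) and "box" ([left, top, right, bottom] in pixels, round what is visible of it).
- env.tip_of(target, camera): "position" ([row, column] in pixels: a listed point, or the origin of a listed thing).
The state is a dict: "time": time; "joint_pos": joint angles; "qvel": joint speeds; "joint_torque": joint torques, N m; "tcp_pos": TCP position; "ee_rot": TCP orientation; "ft_force": force on the tool from outside, world axes, zero at the start; "wrist_torque": the same for the moment, N m; "gripper_width": finger opening in m.
Only numpy, scipy, OpenCV 4.12 (cv2) and the standard library are available. Lean on these libraries where they do the work, as an engineer would, in place of code of your own. Each camera call takes 0.05 s, during which the arm holds its last target.

TASK

Get the two-tier stand ready for the mill: first move the jar of cutters off the stand's base and stand it upright in the grey caddy, then lower the short-legged railed tray fully down over all four posts. Balance every brass blank on the bench level on one of that tray's two narrow raised rails, then lower the tall-legged tray fully down over the same four posts above them. Leave the bottle, chuck, collet nut and phone where they are.

Things in the scene. Friction and masses are not known exactly. Their poses are not given: they have to be found in the camera images.
- stand: Fixed stand: black base plate 180 x 132 x 12 mm with four steel posts, 8 mm thick, at x = +-70, y = +-48 mm, rising 82 mm above the plate (to 94 mm above the bench); the last 9 mm taper to 3 mm. Origin: centre of the plate's underside, on the bench; x along the long side, z up. A tray fits either way round (half a turn apart).
- tray_low: Loose lower tray, aluminium, 0.3 kg: plate 170 x 124 x 6 mm on two end panels 14 mm high at x = +-72, upper face 20 mm above the origin; four 12.5 mm through holes at x = +-70, y = +-48; two raised rails and a grip fin on top. Origin: centre underneath, at foot level; x along the long side, z up. Seated, its origin is 12 mm above the stand's.
- tray_low_fin (a point): Middle of the top of the lower tray's upright black grip fin (12 mm thick along the tray's x, 40 mm long along y, 34 mm high), 54 mm above the tray's origin.
- tray_low_rail0 (a point): Middle of the top of one rail, at x = +46 mm, 28 mm above the tray's origin. The rail runs along the tray's y: 16 mm wide, 84 mm long, 8 mm high; room for two blanks end to end, at about y = +-21 mm.
- tray_low_rail1 (a point): The same for the other rail, at x = -46 mm.
- tray_high: Loose upper tray, 0.3 kg: same plate, holes and fin as the lower tray, no rails, on end panels 44 mm high (at x = +-72): upper face 50 mm above the origin. Origin: centre underneath, at foot level; x along the long side, z up. Seated, its feet are on the lower tray's plate and its origin is 32 mm above the stand's.
- tray_high_fin (a point): Middle of the top of the upper tray's grip fin (as on the lower tray), 84 mm above the tray's origin.
- jar: Loose amber jar of cutters with a dark cap, 44 mm diameter, 70 mm high, about 0.12 kg; starts upright on the stand's base between the posts. Origin: centre of its underside, z up.
- caddy: Fixed grey open box, 100 x 100 x 30 mm, wall and floor 4 to 5 mm. Origin: centre of its underside, on the bench.
- bottle: Bystander: loose clear water bottle with blue cap, 64 mm diameter, 200 mm high. Origin under its centre. Not to be moved.
- chuck: Bystander: loose brass chuck, 64 mm diameter, 34 mm high. Origin under its centre. Not to be moved.
- collet_nut: Bystander: loose dark steel ring, 36 mm diameter, 20 mm high. Origin under its centre. Not to be moved.
- phone: Bystander: loose white phone lying flat, 145 x 70 x 9 mm. Origin under its centre. Not to be moved.
- clock: Fixed white desk clock, 30 x 75 x 100 mm high. Origin under its centre.
- blank1: Loose brass blank, 34 mm along its x, 24 mm along its y and z, about 0.15 kg; lies on the bench on a 24 x 34 mm face (a mark in the middle of its top, and a dowel hole at each end). Three or four blanks are present, the rest absent. Origin: centre of its underside. On the rail it lies with its long side along the rail.
- blank2: Loose brass blank, 34 mm along its x, 24 mm along its y and z, about 0.15 kg; lies on the bench on a 24 x 34 mm face (a mark in the middle of its top, and a dowel hole at each end). Three or four blanks are present, the rest absent. Origin: centre of its underside. On the rail it lies with its long side along the rail.
- blank3: Loose brass blank, 34 mm along its x, 24 mm along its y and z, about 0.15 kg; lies on the bench on a 24 x 34 mm face (a mark in the middle of its top, and a dowel hole at each end). Three or four blanks are present, the rest absent. Origin: centre of its underside. On the rail it lies with its long side along the rail.
- blank4: Loose brass blank, 34 mm along its x, 24 mm along its y and z, about 0.15 kg; lies on the bench on a 24 x 34 mm face (a mark in the middle of its top, and a dowel hole at each end). Three or four blanks are present, the rest absent. Origin: centre of its underside. On the rail it lies with its long side along the rail.
- blank1_mid (a point): The middle of blank1: 12 mm above its underside.
- blank2_mid (a point): The middle of blank2: 12 mm above its underside.
- blank3_mid (a point): The middle of blank3: 12 mm above its underside.
- blank4_mid (a point): The middle of blank4: 12 mm above its underside.

How it is judged:
By the outcome, as a careful person would: the job done as asked, in the order asked, and still so for the second after the job is handed in, with the robot touching nothing.
Of blank1, blank2, blank3, blank4 only 3 to 4 are there at a start; the rules pass over those that are not, and their reading is None.
At some moment in a run one of tray_high may be knocked a few centimetres aside while the robot is not near it.
It also fails if it takes over 210 s, if anything falls off the work surface, if the arm or the gripper's body presses on something with over 40 N, if the wrist force passes 120 N, or if a joint passes its speed limit or range.

## Working session

There is one attempt and no reset: what is moved stays moved. The work goes in short steps, Python scripts to look and compute and a tool call to move; the robot and the scene stay as the last step left them, time stands still between calls to the robot, and variables do not carry over. Pictures are saved under pics/ and viewed, and the job is handed in when it is done.

Besides the shell and the picture viewer there is one more tool, called after "Call:" as a command line: name --pt "numbers of a row" for each row, then --argument value for the rest. drive_tool: Moves the arm, as the interface text tells. Its arguments: {"type":"object","properties":{"rows":{"type":"array"},"squeeze":{"type":"number"}},"required":["rows"]}

```bash
ls; mkdir -p pics; cat > h.py <<'E'
import numpy as np, cv2
from workcell import env
def snap(cam,name):
    im,d=env.grab_frame(cam); cv2.imwrite('pics/%s.png'%name,im[:,:,::-1].copy()); return im,d
def cal(cam):
    c=env.get_calibration(cam); return np.array(c['camera_matrix']),np.array(c['dist'],float),np.array(c['world_from_camera'])
def ray(cam,uv):
    K,D,T=cal(cam); n=cv2.undistortPoints(np.array(uv,float).reshape(-1,1,2),K,D).reshape(-1,2)
    d=np.c_[n[:,0],-n[:,1],-np.ones(len(n))]@T[:3,:3].T
    return T[:3,3],d
def atz(cam,uv,z):
    o,d=ray(cam,uv); z=np.asarray(z)*np.ones(len(d)); return o+d*((z-o[2])/d[:,2])[:,None]
def cloud(cam,d):
    H,W=d.shape; u,v=np.meshgrid(np.arange(W),np.arange(H)); o,r=ray(cam,np.c_[u.ravel(),v.ravel()])
    return (o+r*d.ravel()[:,None]).reshape(H,W,3)
def proj(cam,P):
    K,D,T=cal(cam); p=(np.array(P,float).reshape(-1,3)-T[:3,3])@T[:3,:3]
    p=p*[1,-1,-1]; return cv2.projectPoints(p,np.zeros(3),np.zeros(3),K,D)[0].reshape(-1,2)
E
python3 - <<'E'
from h import *
for c in('top','scene'):
    snap(c,c+'0'); K,D,T=cal(c); print(c,K,D,T)
print(env.observe())
E
```

```text
pics
top [[406.2229128    0.         254.26247106]
 [  0.         406.2229128  191.78958805]
 [  0.           0.           1.        ]] [0.04418392 0.         0.         0.         0.        ] [[ 0.02393704  0.9877812  -0.15399776  0.44866323]
 [-0.99968542  0.02249671 -0.01108897 -0.03933943]
 [-0.00748903  0.15421475  0.98800897  1.0767817 ]
 [ 0.          0.          0.          1.        ]]
scene [[369.96153927   0.         256.8282544 ]
 [  0.         369.96153927 196.33082172]
 [  0.           0.           1.        ]] [-0.07098298  0.          0.          0.          0.        ] [[ 0.33671256 -0.73586469  0.58747579  1.28409042]
 [ 0.94157842  0.26803375 -0.20393131 -0.27175792]
 [-0.00739748  0.62182076  0.78312465  0.99295864]
 [ 0.          0.          0.          1.        ]]
{'time': 0.1, 'joint_pos': array([-1.36467503e+00,  3.08914527e-01,  1.63503944e+00,  6.32430703e-07,
        1.19971218e+00, -6.97207007e-02]), 'qvel': array([ 1.80047390e-03, -2.19746349e-03, -2.47718401e-03,  1.08479250e-03,
        4.04172431e-04, -1.41737311e-05]), 'joint_torque': array([-6.03665048e-04, -4.16408265e+01, -2.77645057e+01, -8.95203493e-05,
        4.04259627e-03,  1.60366926e-05]), 'tcp_pos': array([ 0.17003341, -0.60065995,  0.23017348]), 'ee_rot': array([-3.10971096e+00, -4.31634435e-01,  2.20889538e-04]), 'ft_force': array([-0.02493332,  0.2483699 , -0.64320574]), 'wrist_torque': array([ 0.03516937,  0.0187376 , -0.00870976]), 'gripper_width': 0.08536603740520199}
```

View pics/top0.png

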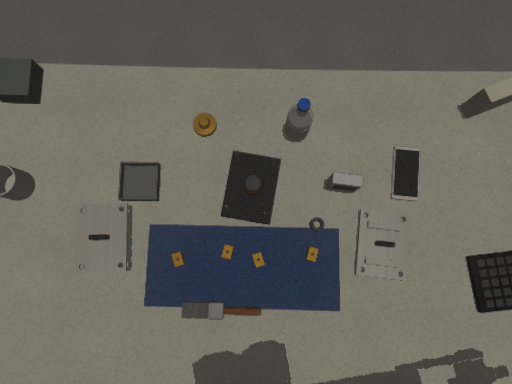

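View pics/scene0.png

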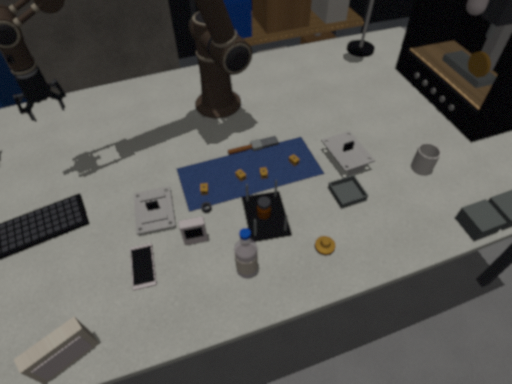

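```bash
python3 - <<'E'
from h import *
H={'jar':0.07,'blank1':.024,'tray_low_fin':.054,'tray_high_fin':.084,'stand':0,'caddy':0,'tray_low':0,'tray_high':0,'blank1_mid':.012,'tray_low_rail0':.028,'chuck':0,'collet_nut':0,'bottle':0,'clock':0,'phone':0}
for n,z in H.items():
    for c in('top','scene'):
        if n in('jar',): z=0.012
        if n=='blank1': z=0
        for r in env.tip_of(n,c):
            if r['confidence']>.25:
                p=r['position']; print(n,c,round(r['confidence'],2),np.round(p,1),np.round(atz(c,[[p[1],p[0]]],z)[0],4))
print(env.observe()['time'])
E
```

```text
jar top 0.73 [188.2 255.7] [ 0.6244 -0.031   0.012 ]
jar top 0.62 [181.2 141.6] [0.6363 0.2729 0.012 ]
jar top 0.36 [243.8 377.1] [ 0.4859 -0.3479  0.012 ]
jar scene 0.79 [212.9 260.5] [ 0.6175 -0.0283  0.012 ]
blank1 top 0.69 [258.7 176.3] [0.435  0.1721 0.    ]
blank1 top 0.65 [255.1 308.5] [ 0.4524 -0.1729  0.    ]
blank1 top 0.58 [251.1 228.8] [0.4577 0.0357 0.    ]
blank1 top 0.48 [261.6 256.5] [ 0.4323 -0.0375  0.    ]
blank1 scene 0.6 [188.2 204.2] [ 0.442  -0.1739  0.    ]
blank1 scene 0.49 [177.7 261.7] [0.4652 0.0318 0.    ]
blank1 scene 0.47 [177.2 237.2] [ 0.4329 -0.0497  0.    ]
blank1 scene 0.43 [160.4 293.5] [0.4253 0.1722 0.    ]
tray_low_fin top 0.67 [244.5 386.5] [ 0.4833 -0.3587  0.054 ]
tray_low_fin scene 0.8 [201.  147.8] [ 0.4771 -0.3654  0.054 ]
tray_high_fin top 0.82 [236.8  94. ] [0.4843 0.3571 0.084 ]
tray_high_fin scene 0.69 [140.7 349.4] [0.4763 0.3618 0.084 ]
stand top 0.71 [185.1 340.5] [ 0.6399 -0.2579  0.    ]
stand top 0.57 [189.7 251.8] [ 0.622  -0.0205  0.    ]
stand scene 0.97 [214.9 264.2] [ 0.6211 -0.0167  0.    ]
caddy top 0.82 [180.2 141.3] [0.
[... 837 characters left out ...]
0.    ]
chuck scene 0.44 [216.1 263.9] [ 0.6253 -0.0193  0.    ]
chuck scene 0.33 [214.5 151.1] [ 0.4915 -0.3697  0.    ]
collet_nut top 0.64 [223.7 316.6] [ 0.5349 -0.1941  0.    ]
collet_nut scene 0.7 [141.2 345.2] [0.3986 0.4034 0.    ]
collet_nut scene 0.62 [209.  209.3] [ 0.5357 -0.1808  0.    ]
bottle top 0.62 [130.  294.9] [ 0.7905 -0.1345  0.    ]
bottle top 0.47 [188.5 251.3] [ 0.6253 -0.0191  0.    ]
bottle scene 0.88 [265.3 248.4] [ 0.7787 -0.1256  0.    ]
bottle scene 0.56 [175.8 236.3] [ 0.4254 -0.0507  0.    ]
clock top 0.78 [184.3 336.5] [ 0.6418 -0.2472  0.    ]
phone top 0.62 [174.  405.7] [ 0.6739 -0.4314  0.    ]
phone scene 0.69 [265.7 141.6] [ 0.6718 -0.4297  0.    ]
1.6
```

```bash
cat > crop.py <<'E'
from h import *
def crops(im,boxes,name,s):
    o=[cv2.resize(im[b[1]:b[3],b[0]:b[2],::-1].copy(),None,fx=s,fy=s,interpolation=cv2.INTER_CUBIC) for b in boxes]
    h=max(x.shape[0] for x in o); o=[cv2.copyMakeBorder(x,0,h-x.shape[0],0,4,cv2.BORDER_CONSTANT) for x in o]
    cv2.imwrite('pics/%s.png'%name,np.clip(np.hstack(o).astype(float)*1.5,0,255).astype(np.uint8))
E
python3 - <<'E'
from crop import *
a=cv2.imread('pics/top0.png')[:,:,::-1]; 
crops(a,[(215,145,290,230),(350,200,415,285),(70,195,140,280)],'c1',3.7)
crops(a,[(140,220,345,315)],'c2',3.8)
b=cv2.imread('pics/scene0.png')[:,:,::-1]
crops(b,[(230,175,305,245),(125,180,185,240),(315,125,380,180)],'c3',3.8)
E
```

```text
(no output)
```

View pics/c1.png

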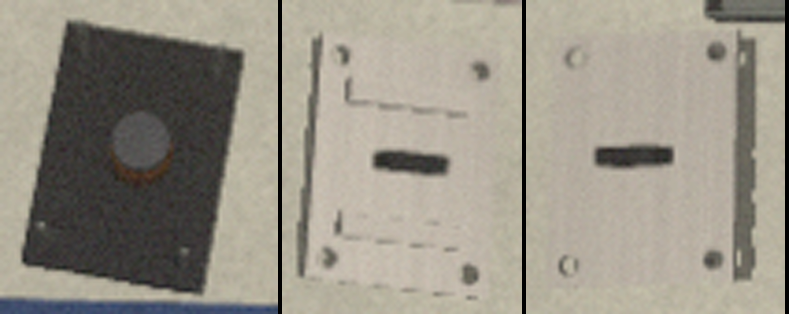

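View pics/c2.png

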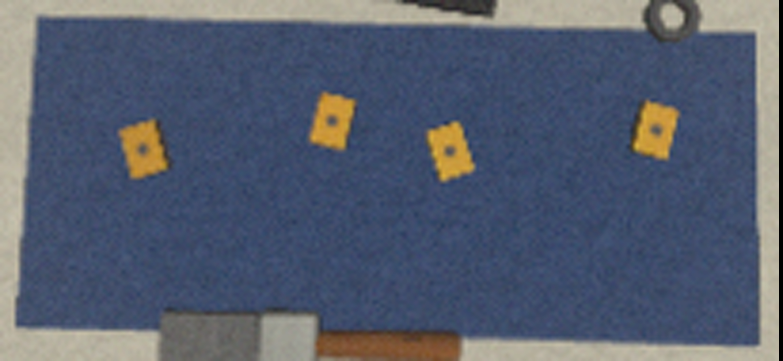

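View pics/c3.png

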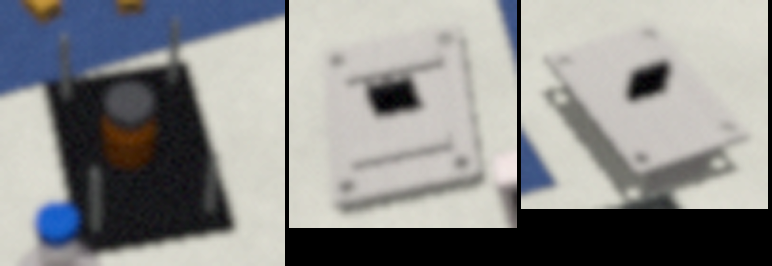

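```bash
cat > fit.py <<'E'
from h import *
from scipy.optimize import minimize
def box(cx,cy,cz,sx,sy,sz):
    return np.array([[cx+a*sx/2,cy+b*sy/2,cz+c*sz/2] for a in(-1,1) for b in(-1,1) for c in(-1,1)])
def place(P,x,y,t,z=0):
    c,s=np.cos(t),np.sin(t); return np.c_[x+c*P[:,0]-s*P[:,1],y+s*P[:,0]+c*P[:,1],z+P[:,2]]
S=8
def render(cam,parts,pose,b,z):
    W,H=(b[2]-b[0])*S,(b[3]-b[1])*S; m=np.zeros((H,W),np.uint8)
    for P in parts:
        q=proj(cam,place(P,*pose,z)); q=((q+.5-np.array(b[:2]))*S-.5)
        h=cv2.convexHull(np.round(q*16).astype(np.int32)); cv2.fillPoly(m,[h],255,shift=4)
    return cv2.resize(m,(W//S,H//S),interpolation=cv2.INTER_AREA)/255.
def softmask(f,fg,bg):
    # f: scalar feature image
    return np.clip((f-bg)/(fg-bg),0,1)
def fit(cam,parts,soft,b,p0,z=0):
    soft=soft[b[1]:b[3],b[0]:b[2]]
    sc=np.array([.01,.01,.1])
    f=lambda q:((render(cam,parts,np.array(p0)+q*sc,b,z)-soft)**2).sum()
    r=minimize(f,np.zeros(3),method='Nelder-Mead',options=dict(xatol=.005,fatol=1e-4,initial_simplex=np.array([[0,0,0],[1,0,0],[0,1,0],[0,0,2.]])))
    return np.array(p0)+r.x*sc,r.fun
E
python3 - <<'E'
from fit import *
I={c:cv2.cvtColor(cv2.imread('pics/%s0.png'%c),cv2.COLOR_BGR2RGB).astype(float) for c in('top','scene')}
bl=[box(0,0,.012,.034,.024,.024)]
g=[(.437,.172,0.1),(.452,-.173,-.1),(.46,.034,-.1),(.432,-.043,.1)]
for cam in I:
    im=I[cam]; f=im[:,:,0]-im[:,:,2]
    for p in g:
        c=proj(cam,[[p[0],p[1],.012]])[0].astype(int); b=(c[0]-14,c[1]-14,c[0]+14,c[1]+14)
        sub=f[b[1]:b[3],b[0]:b[2]]; bg=np.median(sub); fg=np.percentile(sub,95)
        best=min((fit(cam,bl,softmask(f,fg*.85,bg),b,(p[0],p[1],t)) for t in(-.4,0,.4)),key=lambda r:r[1])
        print(cam,np.round(best[0],4),round(best[1],2))
# stand
st=[box(0,0,.006,.18,.132,.012)]
for cam in I:
    im=I[cam].sum(2)
    c=proj(cam,[[.624,-.018,.0]])[0].astype(int)
    b=(c[0]-45,c[1]-50,c[0]+45,c[1]+50) if cam=='top' else (c[0]-35,c[1]-40,c[0]+40,c[1]+35)
    # mask unreliable near mat/bottle ; dark = max channel
    m=(I[cam].max(2)); print(np.percentile(m[b[1]:b[3],b[0]:b[2]],[5,25,50,75,95]))
for c in('top','scene'):
    im,d=env.grab_frame(c); np.save('pics/d_%s.npy'%c,d)
    X=cloud(c,d); 
    for nm,P in(('fl',(.484,-.358)),('fh',(.48,.36)),('bench',(.7,-.2)),('mat',(.40,.1))):
        u,v=proj(c,[[*P,.0]])[0].astype(int); print(c,nm,np.round(X[v-2:v+3,u-2:u+3,2].ravel()[::3],4))
E
```

```text
top [0.4349 0.1662 0.3137] 7.0
top [ 0.4559 -0.1796 -0.2509] 5.02
top [ 0.4567  0.0395 -0.2101] 3.46
top [ 0.4384 -0.0411  0.3277] 2.76
scene [0.4302 0.1694 0.2648] 3.88
scene [ 0.4511 -0.1762 -0.2793] 4.2
scene [ 0.4521  0.043  -0.1312] 4.6
scene [ 0.4338 -0.0376  0.2628] 5.14
[ 36.  41. 102. 123. 126.]
[ 16.  42.  90. 143. 145.]
top fl [0.045  0.0542 0.0532 0.0536 0.0565 0.0448 0.054  0.0185 0.0326]
top fh [0.082  0.0731 0.0834 0.0626 0.0747 0.0453 0.0521 0.0507 0.0501]
top bench [-0.0007 -0.0039 -0.0008  0.0008  0.0011  0.0005  0.002   0.0009 -0.0008]
top mat [-0.0021  0.0021  0.002  -0.0014  0.0015  0.0007 -0.0015  0.0003 -0.0026]
scene fl [0.0288 0.0251 0.02   0.0201 0.0212 0.0199 0.0188 0.0181 0.0207]
scene fh [0.0529 0.0515 0.0515 0.0524 0.0495 0.0493 0.0517 0.0516 0.0519]
scene bench [ 0.0014 -0.0005 -0.0021 -0.      0.0006 -0.0028 -0.0013  0.0028 -0.0033]
scene mat [-0.0009  0.0029  0.0034  0.0018  0.0034  0.0002  0.0025 -0.003   0.002 ]
```

```bash
cat >> fit.py <<'E'
def hull_sil(lo,hi): return lo,hi
LOW=[box(0,0,.017,.17,.124,.006),box(.072,0,.0145,.006,.124,.009),box(-.072,0,.0145,.006,.124,.009),box(0,0,.037,.012,.040,.034)]
HIGH=[box(0,0,.047,.17,.124,.006),box(.072,0,.035,.006,.124,.02),box(-.072,0,.035,.006,.124,.02),box(0,0,.067,.012,.040,.034)]
STAND=[box(0,0,.009,.18,.132,.006)]
def zfit(cam,d,parts,p0,thr,R=50,z=0):
    X=cloud(cam,d); m=((X[:,:,2]>thr)&(d>0)).astype(np.uint8)
    m=cv2.medianBlur(m,3).astype(float)
    c=proj(cam,[[p0[0],p0[1],.02]])[0].astype(int); b=(c[0]-R,c[1]-R,c[0]+R,c[1]+R)
    b=(max(b[0],0),max(b[1],0),min(b[2],512),min(b[3],384))
    return fit(cam,parts,m,b,p0,z)
E
python3 - <<'E'
from fit import *
for c in('top','scene'):
    d=np.load('pics/d_%s.npy'%c)
    for nm,parts,p,thr in(('low',LOW,(.484,-.358,-.08),.010),('high',HIGH,(.48,.36,0),.025)):
        R=32 if c=='top' and nm=='low' else 38
        print(c,nm,[ (np.round(r[0],4),round(r[1],1)) for r in [zfit(c,d,parts,p,thr,R)]])
# dark fits for fins, stand
I={c:cv2.cvtColor(cv2.imread('pics/%s0.png'%c),cv2.COLOR_BGR2RGB).astype(float) for c in('top','scene')}
for c in I:
    m=I[c].max(2)
    for nm,z0,p in(('low',.020,(.484,-.358,-.08)),('high',.050,(.48,.36,0))):
        q=proj(c,[[p[0],p[1],z0+.017]])[0].astype(int); b=(q[0]-13,q[1]-10,q[0]+13,q[1]+10)
        sub=m[b[1]:b[3],b[0]:b[2]]; s=softmask(m,np.percentile(sub,4),np.median(sub))
        r=fit(c,[box(0,0,.017,.012,.04,.034)],s,b,p,z0); print(c,nm,'fin',np.round(r[0],4),round(r[1],2))
    # stand: dark & neutral (not blue)
    bl=I[c]; s=np.clip((80-bl.max(2))/40+0,0,1) if 0 else ((bl.max(2)<80)&(bl[:,:,2]-bl[:,:,0]<20)).astype(float)
    # jar fill
    s=cv2.morphologyEx(s,cv2.MORPH_CLOSE,np.ones((3,3)))
    q=proj(c,[[.623,-.018,.012]])[0].astype(int); R=48
    b=(q[0]-36,q[1]-44,q[0]+36,q[1]+46) if c=='top' else (q[0]-30,q[1]-28,q[0]+34,q[1]+34)
    n,l,stt,_=cv2.connectedComponentsWithStats(s.astype(np.uint8)); k=l[q[1]+ (12 if c=='top' else -14),q[0]]; 
    mm=(l==k).astype(np.uint8); cn=cv2.findContours(mm,0,2)[0]; cv2.drawContours(mm,cn,-1,1,-1)
    print(k,mm.sum()); cv2.imwrite('pics/m_%s.png'%c,cv2.resize(mm[b[1]:b[3],b[0]:b[2]]*255,None,fx=4,fy=4,interpolation=0))
    r=min((fit(c,[box(0,0,.006,.18,.132,.012)],mm.astype(float),b,(.622,-.018,t)) for t in(-.2,0,.2)),key=lambda r:r[1]); print(c,'stand',np.round(r[0],4),round(r[1],1))
E
```

```text
top low [(array([ 0.4866, -0.3592, -0.0832]), np.float64(71.9))]
top high [(array([0.4858, 0.353 , 0.0647]), np.float64(90.0))]
scene low [(array([ 0.4854, -0.357 , -0.0845]), np.float64(264.2))]
scene high [(array([0.4828, 0.3567, 0.0593]), np.float64(134.7))]
top low fin [ 0.4862 -0.3577 -0.0798] 3.24
top high fin [0.4848 0.3509 0.0479] 2.64
595 3320
top stand [ 0.6282 -0.0179 -0.1536] 31.1
scene low fin [ 0.4828 -0.3571  0.0735] 14.44
scene high fin [0.4837 0.3563 0.2606] 10.27
20 1828
scene stand [ 0.6254 -0.0154 -0.1582] 126.0
```

```bash
python3 - <<'E'
from fit import *
I={c:cv2.cvtColor(cv2.imread('pics/%s0.png'%c),cv2.COLOR_BGR2RGB).astype(float) for c in('top','scene')}
a=np.linspace(0,2*np.pi,40,endpoint=False)
jar=[np.r_[np.c_[.022*np.cos(a),.022*np.sin(a),0*a],np.c_[.022*np.cos(a),.022*np.sin(a),0*a+.07]]]
cad=[box(0,0,.015,.1,.1,.03)]
for c in I:
    d=np.load('pics/d_%s.npy'%c)
    p=(.624,-.028,0); r=zfit(c,d,[box(0,0,.052,.03,.03,.01)] and [np.r_[np.c_[.022*np.cos(a),.022*np.sin(a),0*a+.03],np.c_[.022*np.cos(a),.022*np.sin(a),0*a+.07]]],p,.042,18,.012); print(c,'jar',np.round(r[0],4),r[1])
    r=zfit(c,d,[box(0,0,.0215,.1,.1,.017)],(.641,.281,0),.013,30); print(c,'caddy?',np.round(r[0],4),r[1])
    m=env.masks_of('jar',c)[:2]+[]
    for k in m:
        if k['confidence']>.5:
            u=np.argwhere(k['region']).mean(0); print('jarmask',k['confidence'],k['box'],u)
    for k in env.masks_of('caddy',c)[:1]:
        f=k['region'].astype(np.uint8); cn=max(cv2.findContours(f,0,2)[0],key=cv2.contourArea); print('cad',k['confidence'],cv2.minAreaRect(cn))
        q=proj(c,[[.641,.281,.015]])[0].astype(int); b=(q[0]-30,q[1]-30,q[0]+30,q[1]+30)
        r=min((fit(c,cad,f.astype(float),b,(.641,.281,t)) for t in(-.3,0,.3)),key=lambda r:r[1]); print('cadfit',np.round(r[0],4),r[1])
E
```

```text
top jar [ 0.6263 -0.0244 -0.0171] 23.036831987697035
top caddy? [0.6364 0.2776 0.0145] 1240.163660130719
jarmask 0.7 [247.1, 177.2, 261.0, 191.8] [185.0390625  253.41796875]
cad 0.62 ((139.0, 180.5), (42.0, 39.0), 0.0)
cadfit [0.6359 0.2777 0.018 ] 20.99041906958862
scene jar [ 0.6274 -0.0233  0.0995] 51.66763552479815
scene caddy? [0.6354 0.2808 0.0212] 727.0925643983084
jarmask 0.56 [254.7, 194.3, 274.3, 219.9] [208.07874016 263.1496063 ]
cad 0.82 ((347.75, 191.25), (29.409177780151367, 35.417503356933594), 71.56504821777344)
cadfit [0.6352 0.2815 0.0165] 19.79826220684352
```

Call:
drive_tool --pt "3.8 4.8 0 0.095 0" --pt "3.8 4.8 0 0.095 0" --pt "3.8 4.8 0 0.095 0" --pt "3.8 4.8 0 0.095 0" --pt "3.8 4.8 0 0.095 0"

```text
time: 2.52
tcp_pos: [0.3613, -0.3599, 0.2316]
ee_rot: [2.92, 1.155, 0.001]
ft_force: [0.5, -0.6, 0.6]
gripper_width: 0.0856
```

Call:
drive_tool --pt "3.8 4.8 0 0.095 0" --pt "3.8 4.8 0 0.095 0" --pt "3.8 4.8 0 0.095 0" --pt "3.8 4.8 0 0.095 0" --pt "3.8 4.8 0 0.095 0"

```text
time: 3.15
tcp_pos: [0.5514, -0.1197, 0.2317]
ee_rot: [2.566, 1.811, 0.001]
ft_force: [-0.1, -0.9, -0.4]
gripper_width: 0.0853
```

Call:
drive_tool --pt "3.8 4.8 0 0.095 0" --pt "3.8 4.8 0 0.095 0" --pt "0 0 0 0 0" --pt "0 0 0 0 0"

```text
time: 3.65
tcp_pos: [0.6257, -0.0254, 0.2308]
ee_rot: [-2.386, -2.043, 0.002]
ft_force: [0.4, 0.3, -0.2]
gripper_width: 0.0855
```

```bash
cat >> h.py <<'E'
from scipy.spatial.transform import Rotation as Ro
def st():
    s=env.observe(); R=Ro.from_rotvec(s['ee_rot']).as_matrix()
    a=np.arctan2(R[1,1],R[0,1]); print('t',round(s['time'],2),'tcp',np.round(s['tcp_pos']*100,2),'jaw',round(a,3),round((a+np.pi/2)%np.pi-np.pi/2,3),'tilt',np.round(R[:,2],3),'F',np.round(s['ft_force'],1),'w',round(s['gripper_width']*1000,1),'j',np.round(s['joint_pos'],2)); return s,a
E
python3 -c "
from h import *; st()"
```

```text
t 3.65 tcp [62.57 -2.54 23.08] jaw -0.155 -0.155 tilt [-0.001 -0.001 -1.   ] F [ 0.4  0.3 -0.2] w 85.5 j [-0.11  0.31  1.63 -0.    1.2   0.05]
```

Call:
drive_tool --pt "0.1 0.1 -5 0 0" --pt "0 0 -5 0 0" --pt "0 0 -4 0 0" --pt "0 0 -3 0 0" --pt "0 0 -2.3 0 0" --squeeze 40

```text
time: 4.28
tcp_pos: [0.6253, -0.0264, 0.0368]
ee_rot: [-2.389, -2.038, 0.003]
ft_force: [0.7, -0.4, 0.3]
gripper_width: 0.0852
```

Call:
drive_tool --pt "0 0 0 0 60" --pt "0 0 0 0 110" --pt "0 0 0 0 160" --pt "0 0 0 0 200" --pt "0 0 0 0 200" --squeeze 40

```text
time: 4.9
tcp_pos: [0.6287, -0.025, 0.0404]
ee_rot: [2.384, 2.041, 0.003]
ft_force: [-1.6, -2.3, 5.5]
gripper_width: 0.0417
```

```bash
python3 - <<'E'
from crop import *
st()
b,_=snap('scene','s2'); a,_=snap('top','t2'); crops(a,[(190,120,310,240)],'c4',3); crops(b,[(190,120,310,250)],'c5',3)
E
```

```text
t 4.9 tcp [62.87 -2.5   4.04] jaw -0.155 -0.155 tilt [ 0.003 -0.001 -1.   ] F [-1.6 -2.3  5.5] w 41.7 j [-0.11  0.54  1.73 -0.    0.86  0.05]
```

View pics/c5.png

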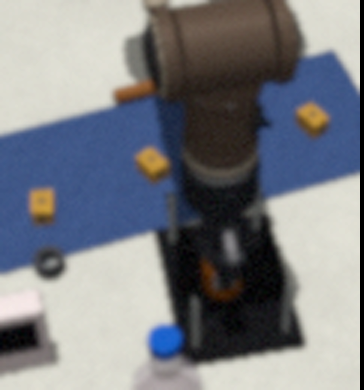

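Call:
drive_tool --pt "0 0 2 0 200" --pt "0 0 4 0 200" --pt "0 0 5 0 200" --pt "0 0 5 0 200" --pt "0 0 0 0 200"

```text
time: 5.62
tcp_pos: [0.6313, -0.0245, 0.2055]
ee_rot: [2.38, 2.037, 0.014]
ft_force: [0.3, -0.4, -0.9]
gripper_width: 0.042
```

```bash
python3 - <<'E'
from crop import *
st()
b,_=snap('scene','s3'); a,_=snap('top','t3'); crops(b,[(160,90,310,240)],'c6',3)
E
```

```text
t 5.62 tcp [63.13 -2.45 20.55] jaw -0.155 -0.155 tilt [ 0.013 -0.001 -1.   ] F [ 0.3 -0.4 -0.9] w 42.0 j [-0.11  0.34  1.65  0.    1.14  0.05]
```

View pics/c6.png

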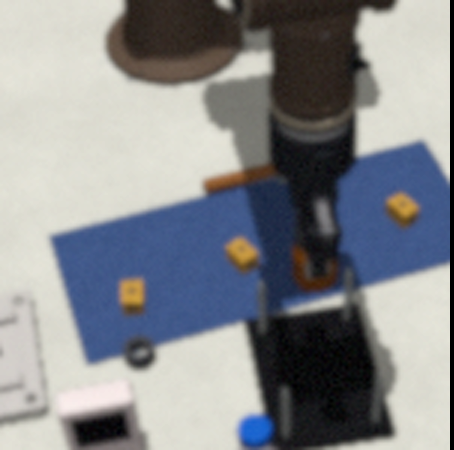

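Call:
drive_tool --pt "0.1 5.1 0 0.034 200" --pt "0.1 5.1 0 0.034 200" --pt "0.1 5.1 0 0.034 200" --pt "0.1 5.1 -2 0.034 200" --pt "0 5 -3 0.034 200"

```text
time: 6.35
tcp_pos: [0.6303, 0.2312, 0.1466]
ee_rot: [-2.203, -2.239, 0.002]
ft_force: [1.3, 0.5, -1.7]
gripper_width: 0.0419
```

Call:
drive_tool --pt "0 5 -3 0 200" --pt "0 0 -2 0 200" --pt "0 0 0 0 200" --pt "0 0 0 0 200"

```text
time: 6.85
tcp_pos: [0.6314, 0.2782, 0.0982]
ee_rot: [2.206, 2.236, -0.001]
ft_force: [0.3, 0.1, -1.3]
gripper_width: 0.0417
```

```bash
python3 - <<'E'
from fit import *
from crop import crops
st()
b,ds=snap('scene','s4'); a,d=snap('top','t4'); crops(b,[(300,110,430,240)],'c7',3); crops(a,[(90,100,290,240)],'c8',3)
E
```

```text
t 6.85 tcp [63.14 27.82  9.82] jaw 0.014 0.014 tilt [-0.    -0.001 -1.   ] F [ 0.3  0.1 -1.3] w 41.7 j [ 0.35  0.57  1.55 -0.    1.02  0.34]
```

View pics/c7.png

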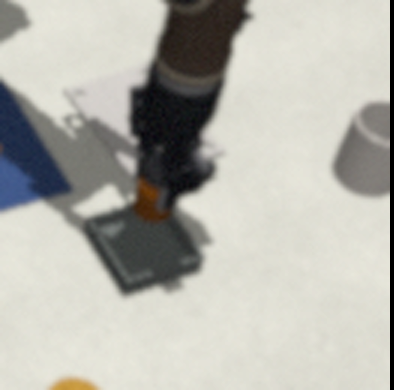

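View pics/c8.png

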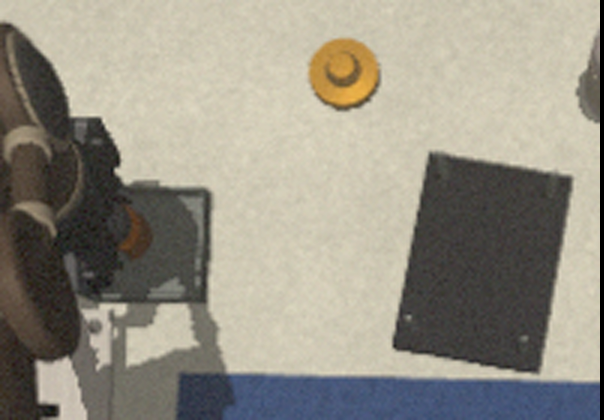

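Call:
drive_tool --pt "0.4 0.1 -2 0 200" --pt "0 0 -2 0 200" --pt "0 0 -1.5 0 200" --pt "0 0 -0.6 0 200" --pt "0 0 0 0 200"

```text
time: 7.58
tcp_pos: [0.6345, 0.2804, 0.0362]
ee_rot: [-2.204, -2.238, 0.002]
ft_force: [0.6, 0.4, -1.8]
gripper_width: 0.0418
```

Call:
drive_tool --pt "0 0 -0.2 0 200" --pt "0 0 -0.1 0 200" --pt "0 0 0 0 200"

```text
time: 7.95
tcp_pos: [0.6354, 0.2807, 0.0347]
ee_rot: [2.204, 2.238, 0.001]
ft_force: [0.5, -0.0, -0.5]
gripper_width: 0.0421
```

Call:
drive_tool --pt "0 0 -0.2 0 200" --pt "0 0 0 0 200"

```text
time: 8.2
tcp_pos: [0.6354, 0.2807, 0.0324]
ee_rot: [2.205, 2.238, 0.001]
ft_force: [0.3, 0.8, -1.3]
gripper_width: 0.0415
```

Call:
drive_tool --pt "0 0 -0.1 0 200" --pt "0 0 0 0 200"

```text
time: 8.45
tcp_pos: [0.6355, 0.2808, 0.0324]
ee_rot: [2.205, 2.238, 0.001]
ft_force: [-2.6, -1.0, 5.7]
gripper_width: 0.0418
```

Call:
drive_tool --pt "0 0 0 0 110" --pt "0 0 0 0 95" --pt "0 0 0 0 95" --pt "0 0 2 0 95" --pt "0 0 4 0 95"

```text
time: 9.07
tcp_pos: [0.6335, 0.28, 0.0904]
ee_rot: [-2.203, -2.237, 0.006]
ft_force: [-0.2, 0.5, 0.3]
gripper_width: 0.0534
```

Call:
drive_tool --pt "0 0 5 0 60" --pt "0 0 5 0 0" --pt "0 -5 0 0 0" --pt "0 -6 0 0 0" --pt "-2 -5 0 0 0"

```text
time: 9.7
tcp_pos: [0.6165, 0.1186, 0.1935]
ee_rot: [2.203, 2.235, 0.005]
ft_force: [-0.0, 0.0, 0.2]
gripper_width: 0.085
```

```bash
python3 - <<'E'
from fit import *
from crop import crops
st()
b,ds=snap('scene','s5'); a,d=snap('top','t5'); crops(b,[(300,110,430,240)],'c9',3); 
for c,im,d in(('top',a,d),('scene',b,ds)):
    np.save('pics/d5_%s.npy'%c,d)
E
```

```text
t 9.7 tcp [61.65 11.86 19.35] jaw 0.015 0.015 tilt [ 0.004 -0.    -1.   ] F [-0.   0.   0.2] w 85.0 j [ 0.12  0.35  1.66 -0.    1.13  0.11]
```

View pics/c9.png

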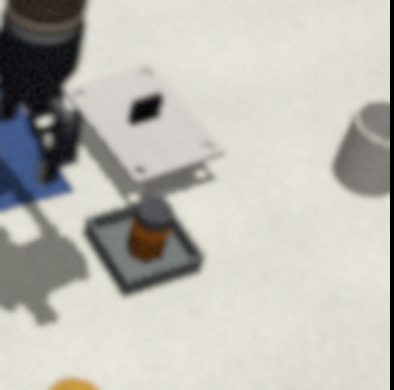

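View pics/t5.png

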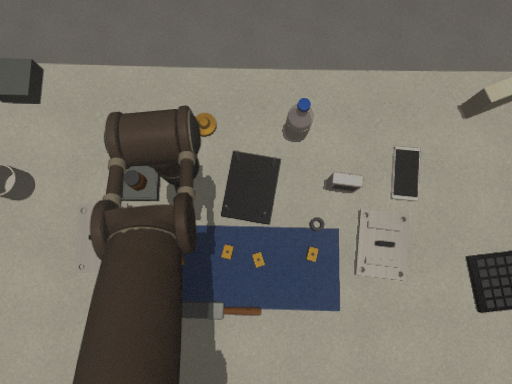

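Call:
drive_tool --pt "-1.4 -5.5 0 -0.02 0" --pt "-1.4 -5.5 0 -0.02 0" --pt "-1.4 -5.5 0 -0.02 0" --pt "-1.5 -5.5 0 -0.02 0" --pt "-1.5 -5.5 0 -0.02 0"

```text
time: 10.42
tcp_pos: [0.5437, -0.1557, 0.193]
ee_rot: [2.312, 2.123, 0.003]
ft_force: [0.9, -0.7, -0.9]
gripper_width: 0.0855
```

Call:
drive_tool --pt "-1.5 -5.5 0 0 0" --pt "-1.5 -5.5 0 0 0" --pt "-1.5 -5.2 0 0 0" --pt "-1 -4 0 0 0" --pt "0 0 0 0 0"

```text
time: 11.05
tcp_pos: [0.4883, -0.3595, 0.1929]
ee_rot: [2.315, 2.118, 0.0]
ft_force: [-0.9, 0.5, -1.0]
gripper_width: 0.0851
```

```bash
cat > standfit.py <<'E'
from fit import *
def standfit(c,im,p0=(.626,-.017,-.155)):
    bl=im.astype(float); s=((bl.max(2)<80)&(bl[:,:,2]-bl[:,:,0]<20)).astype(np.uint8)
    s=cv2.morphologyEx(s,cv2.MORPH_CLOSE,np.ones((5,5)))
    q=proj(c,[[.625,-.017,.012]])[0].astype(int)
    b=(q[0]-36,q[1]-44,q[0]+36,q[1]+46) if c=='top' else (q[0]-32,q[1]-32,q[0]+34,q[1]+36)
    n,l,_,_=cv2.connectedComponentsWithStats(s); mm=(l==l[q[1],q[0]]).astype(np.uint8)
    cn=cv2.findContours(mm,0,2)[0]; cv2.drawContours(mm,cn,-1,1,-1)
    return fit(c,[box(0,0,.006,.18,.132,.012)],mm.astype(float),b,p0)
E
python3 - <<'E'
from standfit import *
st()
for c,k in(('top','t5'),('scene','s5')):
    r=standfit(c,cv2.imread('pics/%s.png'%k)[:,:,::-1]); print(c,np.round(r[0],4),round(r[1],1))
E
```

```text
t 11.05 tcp [ 48.83 -35.95  19.29] jaw -0.089 -0.089 tilt [ 0.002 -0.002 -1.   ] F [-0.9  0.5 -1. ] w 85.1 j [-0.71  0.31  1.72 -0.    1.11 -0.62]
top [ 0.6284 -0.0172 -0.1566] 65.9
scene [ 0.6251 -0.0148 -0.1585] 150.8
```

Call:
drive_tool --pt "-0.3 0.1 -5 0 0" --pt "0 0 -5 0 0" --pt "0 0 -4 0 0" --pt "0 0 -2.9 0 60" --pt "0 0 0 0 120"

```text
time: 11.68
tcp_pos: [0.4866, -0.3546, 0.0231]
ee_rot: [2.312, 2.126, 0.0]
ft_force: [-0.1, 0.2, 0.2]
gripper_width: 0.0529
```

Call:
drive_tool --pt "0 0 0 0 170" --pt "0 0 0 0 200" --pt "0 0 0 0 255" --pt "0 0 0 0 255" --pt "0 0 0 0 255" --squeeze 80

```text
time: 12.3
tcp_pos: [0.4859, -0.3552, 0.0229]
ee_rot: [2.313, 2.124, 0.001]
ft_force: [1.7, 3.0, 5.5]
gripper_width: 0.0109
```

Call:
drive_tool --pt "0 0 1.5 0 255" --pt "0 0 3.5 0 255" --pt "0 0 5 0 255" --pt "0 0 5 0 255" --pt "0 0 0 0 255"

```text
time: 12.92
tcp_pos: [0.4877, -0.3583, 0.1779]
ee_rot: [2.306, 2.117, 0.001]
ft_force: [-0.2, -0.3, -3.5]
gripper_width: 0.0107
```

```bash
python3 - <<'E'
from fit import *
from crop import crops
st()
b,ds=snap('scene','s6'); crops(b,[(60,80,230,250)],'c10',3); 
E
```

```text
t 12.93 tcp [ 48.77 -35.83  17.79] jaw -0.085 -0.085 tilt [ 0.008 -0.008 -1.   ] F [-0.2 -0.3 -3.5] w 10.7 j [-0.71  0.32  1.74 -0.    1.08 -0.62]
```

View pics/c10.png

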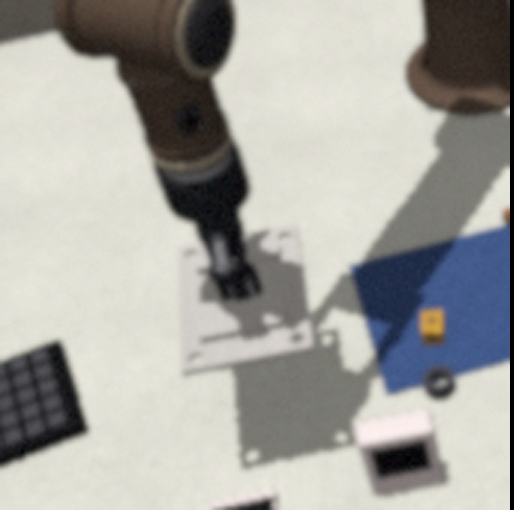

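Call:
drive_tool --pt "1 2.5 0 -0.01 255" --pt "1.9 4.7 0 -0.01 255" --pt "1.9 4.7 0 -0.01 255" --pt "1.9 4.7 0 -0.01 255" --pt "1.9 4.7 0 -0.01 255"

```text
time: 13.6
tcp_pos: [0.5691, -0.1405, 0.1692]
ee_rot: [-2.363, -2.063, 0.005]
ft_force: [0.6, -0.4, -2.1]
gripper_width: 0.0107
```

Call:
drive_tool --pt "1.9 4.7 0 -0.01 255" --pt "1.8 4.5 0 -0.01 255" --pt "1.6 4 0 0 255" --pt "0 0 0 0 255" --pt "0 0 0 0 255"

```text
time: 14.22
tcp_pos: [0.6222, -0.0106, 0.1698]
ee_rot: [-2.384, -2.042, 0.007]
ft_force: [0.2, 0.2, -2.2]
gripper_width: 0.0111
```

```bash
python3 - <<'E'
from fit import *
from crop import crops
s,a=st()
b,ds=snap('scene','s7'); t,dt=snap('top','t7'); np.save('pics/d7_scene.npy',ds);np.save('pics/d7_top.npy',dt)
crops(b,[(190,120,320,250)],'c11',3.5);crops(t,[(190,120,320,250)],'c12',3)
E
```

```text
t 14.22 tcp [62.22 -1.06 16.98] jaw -0.154 -0.154 tilt [-0.005 -0.    -1.   ] F [ 0.2  0.2 -2.2] w 11.1 j [-0.09  0.37  1.69 -0.    1.09  0.07]
```

View pics/c11.png

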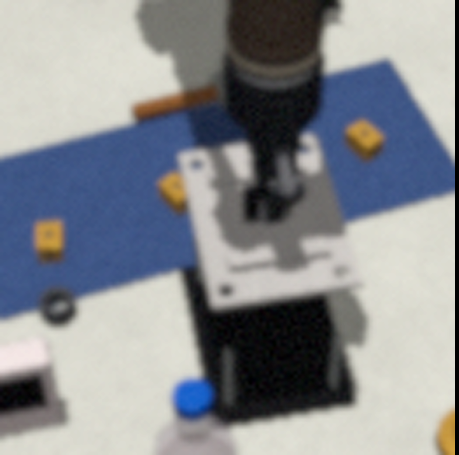

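View pics/c12.png

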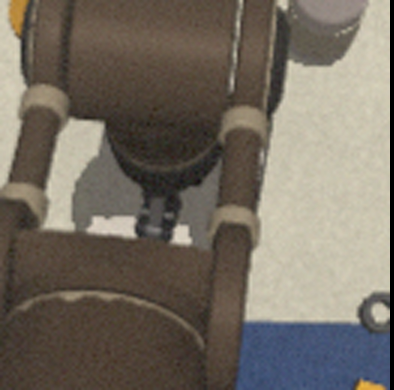

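```bash
cat >> fit.py <<'E'
def platefit(cam,d,parts,p0,zo,ztop,R=45,lo=.03,hi=.012):
    # ztop: plate upper height world
    X=cloud(cam,d); Z=X[:,:,2]; 
    m=((Z>ztop-lo)&(Z<ztop+hi)).astype(np.uint8); m=cv2.medianBlur(m,3).astype(float)
    ign=cv2.dilate((Z>=ztop+hi-.002).astype(np.uint8),np.ones((5,5)))|(d<=0)
    c=proj(cam,[[p0[0],p0[1],ztop]])[0].astype(int); b=(max(c[0]-R,0),max(c[1]-R,0),min(c[0]+R,512),min(c[1]+R,384))
    w=1-ign[b[1]:b[3],b[0]:b[2]].astype(float); s=m[b[1]:b[3],b[0]:b[2]]
    sc=np.array([.01,.01,.1])
    f=lambda q:(w*(render(cam,parts,np.array(p0)+q*sc,b,zo)-s)**2).sum()
    r=minimize(f,np.zeros(3),method='Nelder-Mead',options=dict(xatol=.005,fatol=1e-4,initial_simplex=np.array([[0,0,0],[1,0,0],[0,1,0],[0,0,2.]])))
    return np.array(p0)+r.x*sc,r.fun,w.mean()
E
python3 - <<'E'
from fit import *
d=np.load('pics/d7_scene.npy')
zo=.1698-.0229
print(platefit('scene',d,LOW[:3],(.622,-.013,-.154),zo,zo+.02))
# same on bench as a check of bias
d0=np.load('pics/d_scene.npy'); print(platefit('scene',d0,LOW[:3],(.485,-.358,-.083),0,.02,lo=.011,R=32))
E
```

```text
(array([ 0.62008749, -0.01329348, -0.15281483]), np.float64(23.7998923490965), np.float64(0.7253086419753086))
(array([ 0.48546565, -0.35723312, -0.08870371]), np.float64(28.219146482122266), np.float64(0.7607421875))
```

Call:
drive_tool --pt "0.5 -0.2 0 0 255" --pt "0 0 -2 0 255" --pt "0 0 -1.8 0 255" --pt "0 0 0 0 255" --pt "0 0 0 0 255"

```text
time: 14.95
tcp_pos: [0.629, -0.0124, 0.1337]
ee_rot: [-2.386, -2.042, 0.001]
ft_force: [-0.2, -0.7, -2.6]
gripper_width: 0.0107
```

```bash
python3 - <<'E'
from fit import *
from crop import crops
s,a=st()
b,ds=snap('scene','s8'); crops(b,[(215,140,305,240)],'c13',5)
zo=s['tcp_pos'][2]-.0229
print(platefit('scene',ds,LOW[:3],(.627,-.015,-.154),zo,zo+.02))
E
```

```text
t 14.95 tcp [62.9  -1.24 13.37] jaw -0.155 -0.155 tilt [-0.001  0.    -1.   ] F [-0.2 -0.7 -2.6] w 10.7 j [-0.09  0.42  1.7  -0.    1.03  0.07]
(array([ 0.62632119, -0.01515143, -0.15439903]), np.float64(20.57513264129181), np.float64(0.7397530864197531))
```

View pics/c13.png

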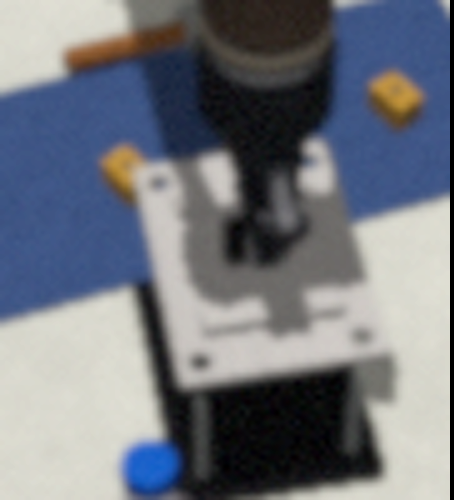

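Call:
drive_tool --pt "-0.15 0 -1 0 255" --pt "0 0 -1 0 255" --pt "0 0 -0.5 0 255" --pt "0 0 -0.5 0 255" --pt "0 0 0 0 255"

```text
time: 15.62
tcp_pos: [0.6273, -0.0123, 0.1036]
ee_rot: [-2.386, -2.042, 0.001]
ft_force: [1.1, -0.4, -2.5]
gripper_width: 0.0109
```

Call:
drive_tool --pt "0 0 -0.5 0 255" --pt "0 0 -0.5 0 255" --pt "0 0 -0.5 0 255" --pt "0 0 0 0 255"

```text
time: 16.12
tcp_pos: [0.6275, -0.0124, 0.0887]
ee_rot: [-2.386, -2.043, 0.001]
ft_force: [0.5, 0.6, -2.5]
gripper_width: 0.0111
```

Call:
drive_tool --pt "0 0 -1 0 255" --pt "0 0 -1 0 255" --pt "0 0 -1 0 255" --pt "0 0 -1 0 255" --pt "0 0 0 0 255"

```text
time: 16.75
tcp_pos: [0.6273, -0.0124, 0.0481]
ee_rot: [-2.386, -2.043, 0.001]
ft_force: [-0.3, -0.8, -2.5]
gripper_width: 0.0107
```

Call:
drive_tool --pt "0 0 -0.8 0 255" --pt "0 0 -0.3 0 255" --pt "0 0 -0.2 0 255" --pt "0 0 -0.1 0 255" --pt "0 0 0 0 255"

```text
time: 17.38
tcp_pos: [0.6276, -0.0123, 0.0353]
ee_rot: [-2.387, -2.043, 0.0]
ft_force: [-1.0, 0.4, -3.1]
gripper_width: 0.011
```

Call:
drive_tool --pt "0 0 -0.2 0 255" --pt "0 0 0 0 255"

```text
time: 17.62
tcp_pos: [0.6278, -0.0123, 0.035]
ee_rot: [-2.386, -2.043, 0.0]
ft_force: [-2.2, -0.3, 5.4]
gripper_width: 0.0108
```

Call:
drive_tool --pt "0 0 -0.1 0 255" --pt "0 0 0 0 255"

```text
time: 17.88
tcp_pos: [0.6278, -0.0124, 0.0349]
ee_rot: [-2.386, -2.043, 0.001]
ft_force: [-5.8, -0.2, 10.3]
gripper_width: 0.0109
```

Call:
drive_tool --pt "0 0 0 0 190" --pt "0 0 0 0 170" --pt "0 0 0 0 170" --pt "0 0 2 0 170" --pt "0 0 5 0 170"

```text
time: 18.5
tcp_pos: [0.6251, -0.0122, 0.1008]
ee_rot: [-2.383, -2.04, 0.007]
ft_force: [1.4, -0.6, 1.1]
gripper_width: 0.0282
```

Call:
drive_tool --pt "0 0 5 0 150" --pt "-4 4 0 0.1 100" --pt "-5 5 0 0.15 100" --pt "-5 5 0 0.15 100" --pt "0 0 0 0 100"

```text
time: 19.12
tcp_pos: [0.4959, 0.1183, 0.1529]
ee_rot: [-1.927, -2.479, 0.001]
ft_force: [0.3, 0.8, -0.7]
gripper_width: 0.052
```

```bash
python3 - <<'E'
from fit import *
from crop import crops
s,a=st()
b,ds=snap('scene','s9'); t,dt=snap('top','t9')
crops(b,[(215,150,305,250)],'c14',5); crops(t,[(200,140,300,240)],'c15',5)
print(platefit('scene',ds,LOW[:3],(.627,-.015,-.154),.012,.032,lo=.01))
print(platefit('top',dt,LOW[:3],(.627,-.015,-.154),.012,.032,lo=.01))
E
```

```text
t 19.12 tcp [49.59 11.83 15.29] jaw 0.25 0.25 tilt [-0.002  0.    -1.   ] F [ 0.3  0.8 -0.7] w 52.0 j [ 0.15  0.18  1.97  0.    0.99 -0.1 ]
(array([ 0.62551088, -0.01518641, -0.15771075]), np.float64(90.18480584390619), np.float64(0.7491358024691358))
(array([ 0.62793304, -0.01707891, -0.15681917]), np.float64(18.795617070357558), np.float64(0.787283950617284))
```

View pics/c14.png

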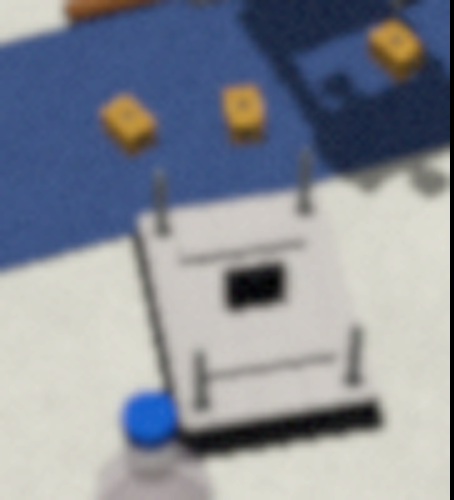

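View pics/c15.png

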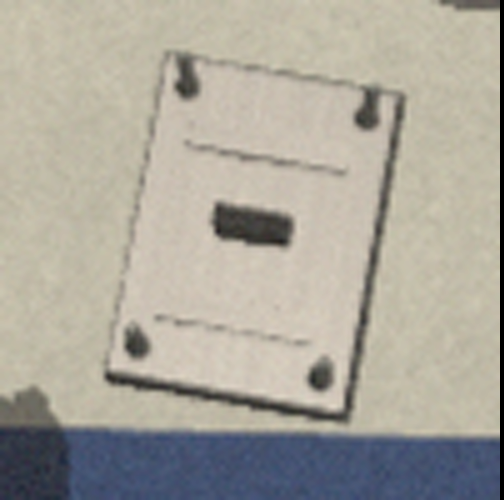

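View pics/t9.png

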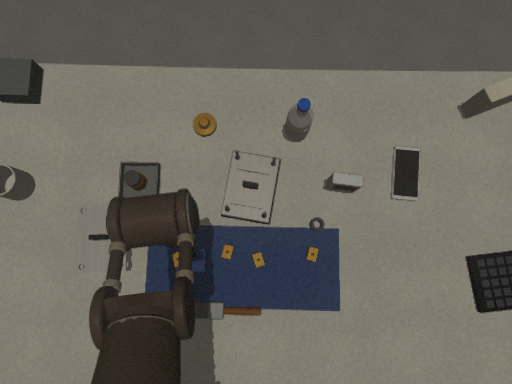

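Call:
drive_tool --pt "-2 1.6 0 -0.17 100" --pt "-2 1.6 0 -0.17 100" --pt "-2.2 1.7 0 -0.17 100" --pt "0 0 0 -0.17 100" --pt "0 0 0 -0.17 100"

```text
time: 19.85
tcp_pos: [0.4393, 0.1645, 0.1533]
ee_rot: [2.787, 1.448, 0.004]
ft_force: [-0.3, 0.9, -0.1]
gripper_width: 0.0518
```

Call:
drive_tool --pt "0 0 -3 -0.17 100" --pt "0 0 -3 -0.17 100" --pt "0 0 -3 -0.17 100" --pt "0 0 0 -0.17 100" --pt "0 0 0 0 100"

```text
time: 20.48
tcp_pos: [0.4392, 0.1643, 0.0624]
ee_rot: [3.11, 0.447, 0.002]
ft_force: [1.3, -0.5, 0.3]
gripper_width: 0.052
```

```bash
python3 - <<'E'
from fit import *
from crop import crops
s,a=st()
b,ds=snap('scene','s10'); crops(b,[(240,100,340,200)],'c16',5)
I=b.astype(float); f=I[:,:,0]-I[:,:,2]
bl=[box(0,0,.012,.034,.024,.024)]
for p in[(.43,.17,.29),(.451,-.176,-.26),(.452,.043,-.17),(.434,-.038,.29)]:
    c=proj('scene',[[p[0],p[1],.012]])[0].astype(int); bb=(c[0]-14,c[1]-14,c[0]+14,c[1]+14)
    sub=f[bb[1]:bb[3],bb[0]:bb[2]]; bg=np.median(sub); fg=np.percentile(sub,95)
    r=fit('scene',bl,softmask(f,fg*.85,bg),bb,p); print(np.round(r[0],4),round(r[1],1))
E
```

```text
t 20.48 tcp [43.92 16.43  6.24] jaw -1.285 -1.285 tilt [ 0.001  0.    -1.   ] F [ 1.3 -0.5  0.3] w 52.0 j [ 0.27  0.26  2.11 -0.    0.78  1.55]
[0.4333 0.1685 0.3482] 13.0
[ 0.451  -0.1759 -0.2982] 4.5
[ 0.4527  0.0428 -0.1304] 4.8
[ 0.4342 -0.0376  0.2554] 5.0
```

View pics/c16.png

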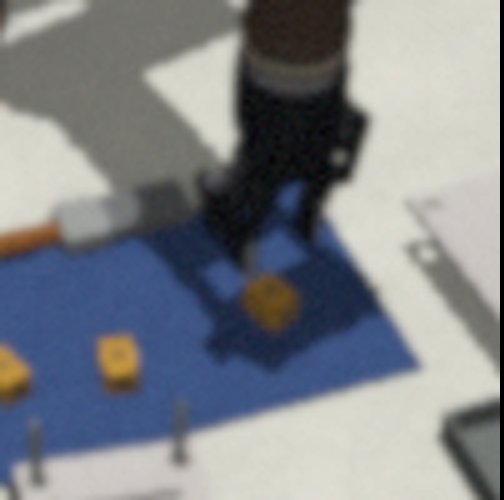

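Call:
drive_tool --pt "-0.5 0.3 0 0 100" --pt "0 0 -2.5 0 100" --pt "0 0 -2 0 100" --pt "0 0 -1.4 0 100" --pt "0 0 0 0 100"

```text
time: 21.15
tcp_pos: [0.4315, 0.1678, 0.0027]
ee_rot: [3.109, 0.448, -0.003]
ft_force: [-0.3, 0.1, -0.0]
gripper_width: 0.052
```

Call:
drive_tool --pt "0 0 0 0 150" --pt "0 0 0 0 190" --pt "0 0 0 0 230" --pt "0 0 0 0 230" --pt "0 0 0 0 230" --squeeze 50

```text
time: 21.78
tcp_pos: [0.4333, 0.1682, 0.0043]
ee_rot: [-3.109, -0.448, -0.003]
ft_force: [-0.2, -1.7, 5.7]
gripper_width: 0.0232
```

Call:
drive_tool --pt "0 0 2 0 230" --pt "0 0 6 0 230" --pt "1 -0.8 6 0.11 230" --pt "4 -2.8 0 0.17 230" --pt "4.2 -3 0 0.17 230"

```text
time: 22.4
tcp_pos: [0.5256, 0.1019, 0.1449]
ee_rot: [2.927, 1.14, 0.005]
ft_force: [-0.2, 0.8, -1.5]
gripper_width: 0.0229
```

Call:
drive_tool --pt "4.2 -3 0 0.17 230" --pt "4.2 -3 0 0.17 230" --pt "4.2 -3 0 0.17 230" --pt "2.4 -1.5 0 0.168 230" --pt "0 0 0 0 230"

```text
time: 23.02
tcp_pos: [0.6753, -0.0045, 0.1425]
ee_rot: [2.392, 2.037, 0.0]
ft_force: [-0.9, 0.3, -1.9]
gripper_width: 0.0226
```

```bash
python3 - <<'E'
from fit import *
from crop import crops
s,a=st()
b,ds=snap('scene','s11'); crops(b,[(215,140,305,240)],'c17',5)
E
```

```text
t 23.02 tcp [67.53 -0.45 14.25] jaw -0.16 -0.16 tilt [ 0.  0. -1.] F [-0.9  0.3 -1.9] w 22.6 j [-0.07  0.49  1.57  0.    1.08  0.09]
```

View pics/c17.png

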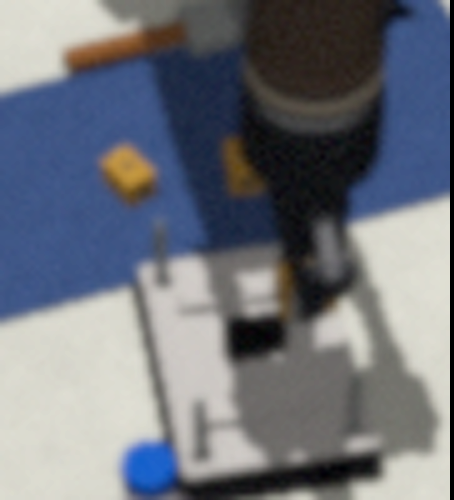

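Call:
drive_tool --pt "0.1 0.2 -2.5 0 230" --pt "0 0 -2.5 0 230" --pt "0 0 -2.5 0 230" --pt "0 0 -2 0 230" --pt "0 0 0 0 230"

```text
time: 23.7
tcp_pos: [0.6736, -0.0002, 0.0468]
ee_rot: [-2.387, -2.039, 0.003]
ft_force: [0.6, 1.5, -1.6]
gripper_width: 0.0234
```

Call:
drive_tool --pt "0 0 -0.15 0 230" --pt "0 0 0 0 230"

```text
time: 23.95
tcp_pos: [0.6757, -0.001, 0.0477]
ee_rot: [2.388, 2.04, 0.001]
ft_force: [0.0, -0.2, -1.4]
gripper_width: 0.0229
```

Call:
drive_tool --pt "0 -0.1 -0.2 0 230" --pt "0 0 0 0 230"

```text
time: 24.2
tcp_pos: [0.6752, -0.0022, 0.0449]
ee_rot: [2.389, 2.04, -0.0]
ft_force: [0.6, 0.4, -1.5]
gripper_width: 0.023
```

Call:
drive_tool --pt "0 0 -0.15 0 230" --pt "0 0 0 0 230"

```text
time: 24.45
tcp_pos: [0.6755, -0.0022, 0.0443]
ee_rot: [2.389, 2.04, -0.0]
ft_force: [-2.9, 0.4, 5.3]
gripper_width: 0.0223
```

Call:
drive_tool --pt "0 0 0 0 170" --pt "0 0 0 0 150" --pt "0 0 0 0 150" --pt "0 0 1.5 0 150" --pt "0 0 5 0 150"

```text
time: 25.08
tcp_pos: [0.6722, -0.0018, 0.1057]
ee_rot: [-2.385, -2.037, 0.009]
ft_force: [1.5, 1.1, 1.0]
gripper_width: 0.0353
```

```bash
python3 - <<'E'
from fit import *
from crop import crops
s,a=st()
b,ds=snap('scene','s12'); crops(b,[(215,140,305,240)],'c18',5)
E
```

```text
t 25.07 tcp [67.22 -0.18 10.57] jaw -0.157 -0.157 tilt [-0.008  0.001 -1.   ] F [1.5 1.1 1. ] w 35.3 j [-0.07  0.53  1.59  0.    1.03  0.09]
```

View pics/c18.png

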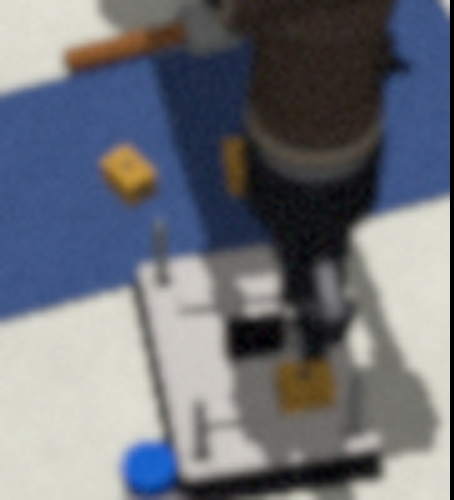

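Call:
drive_tool --pt "0 0 4.4 0 150" --pt "-3 -2.5 0 0.16 120" --pt "-4 -3.3 0 0.16 100" --pt "-4 -3.3 0 0.16 100" --pt "-4 -3.3 0 0.16 100"

```text
time: 25.75
tcp_pos: [0.5248, -0.1271, 0.1537]
ee_rot: [1.616, 2.691, 0.001]
ft_force: [0.1, 0.1, 0.7]
gripper_width: 0.0518
```

Call:
drive_tool --pt "-4 -3.3 0 0.16 100" --pt "-2.7 -1.9 0 0.16 100" --pt "0 0 -3 0.16 100" --pt "0 0 -3 0.16 100" --pt "0 0 -3 0.16 100"

```text
time: 26.38
tcp_pos: [0.4594, -0.1788, 0.063]
ee_rot: [0.443, 3.107, -0.002]
ft_force: [1.0, -0.4, -1.0]
gripper_width: 0.0522
```

Call:
drive_tool --pt "0 0 0 0 100" --pt "0 0 0 0 100"

```text
time: 26.62
tcp_pos: [0.4595, -0.1785, 0.0637]
ee_rot: [0.453, 3.106, -0.001]
ft_force: [0.8, -0.7, 0.4]
gripper_width: 0.052
```

Call:
drive_tool --pt "-0.5 0 0 0 100" --pt "0 0 -2.5 0 100" --pt "0 0 -2 0 100" --pt "0 0 -1.5 0 100" --pt "0 0 0 0 100"

```text
time: 27.25
tcp_pos: [0.4526, -0.1777, 0.0018]
ee_rot: [-0.451, -3.108, -0.001]
ft_force: [0.0, -0.6, -0.4]
gripper_width: 0.0519
```

Call:
drive_tool --pt "0 0 0 0 150" --pt "0 0 0 0 190" --pt "0 0 0 0 230" --pt "0 0 0 0 230" --pt "0 0 0 0 230" --squeeze 50

```text
time: 27.88
tcp_pos: [0.4543, -0.1785, 0.0034]
ee_rot: [0.45, 3.107, -0.001]
ft_force: [-1.2, 0.6, 5.8]
gripper_width: 0.0229
```

Call:
drive_tool --pt "0 0 2 0 230" --pt "0 0 6 0 230" --pt "1 0.7 6 -0.11 230" --pt "4 2.5 0 -0.16 230" --pt "4 2.5 0 -0.16 230"

```text
time: 28.5
tcp_pos: [0.5446, -0.1209, 0.1438]
ee_rot: [1.112, 2.935, -0.0]
ft_force: [0.4, -0.3, -1.4]
gripper_width: 0.0228
```

Call:
drive_tool --pt "4 2.5 0 -0.17 230" --pt "4 2.5 0 -0.17 230" --pt "4 2.5 0 -0.17 230" --pt "0.4 0.2 0 -0.17 230" --pt "0 0 0 -0.17 230"

```text
time: 29.12
tcp_pos: [0.6672, -0.0431, 0.1411]
ee_rot: [-2.222, -2.219, 0.002]
ft_force: [-0.2, -0.8, -1.1]
gripper_width: 0.0233
```

Call:
drive_tool --pt "0 0 0 -0.15 230" --pt "0 0 0 0 230" --pt "0 0 0 0 230"

```text
time: 29.5
tcp_pos: [0.6669, -0.044, 0.1418]
ee_rot: [-2.376, -2.054, 0.001]
ft_force: [0.1, -0.1, -1.6]
gripper_width: 0.0228
```

```bash
python3 - <<'E'
from fit import *
from crop import crops
s,a=st()
b,ds=snap('scene','s13'); crops(b,[(215,140,305,240)],'c19',5)
E
```

```text
t 29.5 tcp [66.69 -4.4  14.18] jaw -0.145 -0.145 tilt [-0.001  0.    -1.   ] F [ 0.1 -0.1 -1.6] w 22.8 j [-0.13  0.48  1.59 -0.    1.07  0.01]
```

View pics/c19.png

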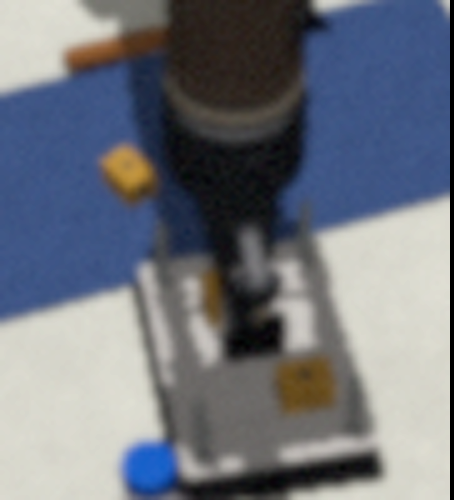

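Call:
drive_tool --pt "0.2 0 -2.5 -0.012 230" --pt "0 0 -2.5 0 230" --pt "0 0 -2.5 0 230" --pt "0 0 -1.8 0 230" --pt "0 0 0 0 230"

```text
time: 30.18
tcp_pos: [0.6676, -0.0438, 0.0473]
ee_rot: [-2.388, -2.037, 0.004]
ft_force: [0.1, 0.0, -0.8]
gripper_width: 0.0234
```

Call:
drive_tool --pt "0 0 -0.15 0 230" --pt "0 0 0 0 230"

```text
time: 30.42
tcp_pos: [0.6704, -0.0441, 0.0491]
ee_rot: [2.389, 2.037, 0.003]
ft_force: [-0.7, -0.0, -2.0]
gripper_width: 0.0232
```

Call:
drive_tool --pt "0 0 -0.15 0 230" --pt "0 0 0 0 230"

```text
time: 30.68
tcp_pos: [0.6695, -0.044, 0.0467]
ee_rot: [2.391, 2.038, 0.001]
ft_force: [-0.2, -0.5, -2.4]
gripper_width: 0.0231
```

Call:
drive_tool --pt "0 0 -0.2 0 230" --pt "0 0 0 0 230"

```text
time: 30.92
tcp_pos: [0.669, -0.044, 0.044]
ee_rot: [-2.391, -2.038, 0.001]
ft_force: [-0.6, -0.2, -1.2]
gripper_width: 0.023
```

Call:
drive_tool --pt "0 0 -0.15 0 230" --pt "0 0 0 0 230"

```text
time: 31.18
tcp_pos: [0.6694, -0.044, 0.0434]
ee_rot: [-2.391, -2.038, 0.0]
ft_force: [-2.1, 0.6, 2.5]
gripper_width: 0.0232
```

Call:
drive_tool --pt "0 0 0 0 170" --pt "0 0 0 0 150" --pt "0 0 0 0 150" --pt "0 0 1.5 0 150" --pt "0 0 5 0 150"

```text
time: 31.8
tcp_pos: [0.6662, -0.0436, 0.1053]
ee_rot: [-2.386, -2.034, 0.008]
ft_force: [0.5, 0.8, 0.2]
gripper_width: 0.0351
```

Call:
drive_tool --pt "0 0 4.3 0 150" --pt "-3 1.2 0 0.17 120" --pt "-4 1.6 0 0.17 100" --pt "-4 1.6 0 0.17 100" --pt "-4 1.6 0 0.17 100"

```text
time: 32.42
tcp_pos: [0.5186, 0.0164, 0.152]
ee_rot: [1.566, 2.721, 0.002]
ft_force: [-0.7, 0.2, -0.2]
gripper_width: 0.0518
```

Call:
drive_tool --pt "-4 1.6 0 0.17 100" --pt "-2.6 0.9 0 0.17 100" --pt "0 0 -3 0.17 100" --pt "0 0 -3 0.17 100" --pt "0 0 -3 0.18 100"

```text
time: 33.05
tcp_pos: [0.4544, 0.0411, 0.0615]
ee_rot: [0.288, 3.125, 0.0]
ft_force: [-0.1, 0.2, 1.1]
gripper_width: 0.0519
```

Call:
drive_tool --pt "0 0 0 0 100" --pt "0 0 0 0 100"

```text
time: 33.3
tcp_pos: [0.4545, 0.041, 0.0621]
ee_rot: [0.301, 3.125, 0.0]
ft_force: [-0.6, -1.0, 0.6]
gripper_width: 0.0519
```

```bash
python3 - <<'E'
from fit import *
from crop import crops
s,a=st()
b,ds=snap('scene','s14'); crops(b,[(195,140,305,240)],'c20',5)
E
```

```text
t 33.3 tcp [45.45  4.1   6.21] jaw 1.378 1.378 tilt [ 0.002  0.    -1.   ] F [-0.6 -1.   0.6] w 51.9 j [-0.01  0.24  2.13  0.    0.77 -1.38]
```

View pics/c20.png

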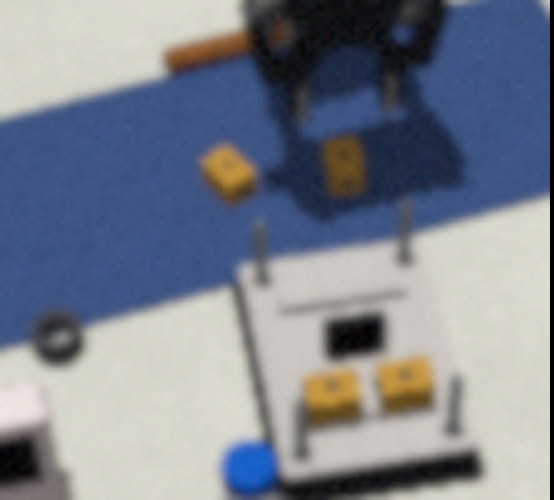

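Call:
drive_tool --pt "0.1 0 0 0 100" --pt "0 0 -2.5 0 100" --pt "0 0 -2 0 100" --pt "0 0 -1.4 0 100" --pt "0 0 0 0 100"

```text
time: 33.98
tcp_pos: [0.4537, 0.041, 0.0013]
ee_rot: [-0.298, -3.126, 0.0]
ft_force: [-0.3, 0.4, 0.0]
gripper_width: 0.0514
```

Call:
drive_tool --pt "0 0 0 0 150" --pt "0 0 0 0 190" --pt "0 0 0 0 230" --pt "0 0 0 0 230" --pt "0 0 0 0 230"

```text
time: 34.6
tcp_pos: [0.4553, 0.041, 0.0027]
ee_rot: [0.297, 3.126, 0.0]
ft_force: [-0.2, -0.1, 5.9]
gripper_width: 0.0231
```

Call:
drive_tool --pt "0 0 2 0 230" --pt "0 0 6 -0.12 230" --pt "0 0 6 -0.17 230" --pt "2 -0.5 0 -0.17 230" --pt "3 -0.6 0 -0.17 230"

```text
time: 35.22
tcp_pos: [0.5045, 0.03, 0.1429]
ee_rot: [1.259, 2.877, 0.001]
ft_force: [0.2, -0.6, -0.8]
gripper_width: 0.0232
```

Call:
drive_tool --pt "3 -0.6 0 -0.17 230" --pt "3 -0.6 0 -0.17 230" --pt "2 -0.6 0 -0.17 230" --pt "0 0 0 -0.17 230" --pt "0 0 0 -0.17 230"

```text
time: 35.85
tcp_pos: [0.5837, 0.0119, 0.1408]
ee_rot: [-2.334, -2.101, 0.002]
ft_force: [-0.3, 0.6, -1.6]
gripper_width: 0.0231
```

Call:
drive_tool --pt "0 0 0 -0.055 230" --pt "0 0 0 0 230" --pt "0 0 0 0 230"

```text
time: 36.22
tcp_pos: [0.5839, 0.012, 0.1414]
ee_rot: [-2.385, -2.045, 0.001]
ft_force: [0.0, -0.2, -1.1]
gripper_width: 0.0232
```

```bash
python3 - <<'E'
from fit import *
from crop import crops
s,a=st()
b,ds=snap('scene','s15'); crops(b,[(215,140,305,240)],'c21',5)
E
```

```text
t 36.23 tcp [58.39  1.2  14.14] jaw -0.153 -0.153 tilt [-0.001  0.    -1.   ] F [ 0.  -0.2 -1.1] w 23.2 j [-0.05  0.33  1.8  -0.    1.01  0.1 ]
```

View pics/c21.png

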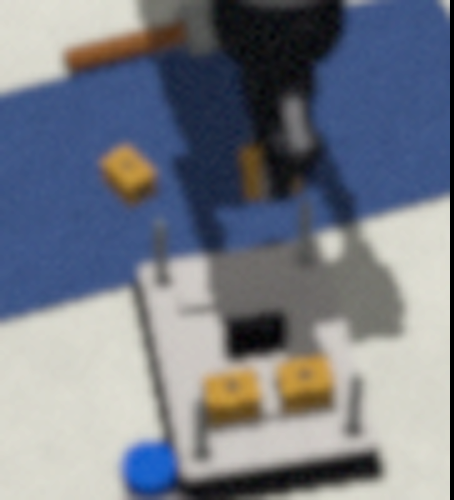

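Call:
drive_tool --pt "0.1 0 -2.5 -0.004 230" --pt "0 0 -2.5 0 230" --pt "0 0 -2.5 0 230" --pt "0 0 -1.9 0 230" --pt "0 0 0 0 230"

```text
time: 36.9
tcp_pos: [0.5835, 0.0121, 0.0459]
ee_rot: [-2.387, -2.038, 0.005]
ft_force: [-0.1, 0.9, -1.0]
gripper_width: 0.0229
```

Call:
drive_tool --pt "0 0 -0.2 0 230" --pt "0 0 0 0 230" --pt "0 0 0 0 230"

```text
time: 37.28
tcp_pos: [0.5861, 0.012, 0.0467]
ee_rot: [2.389, 2.038, 0.002]
ft_force: [0.8, 0.3, -1.4]
gripper_width: 0.0226
```

Call:
drive_tool --pt "0 0 -0.15 0 230" --pt "0 0 0 0 230"

```text
time: 37.52
tcp_pos: [0.5852, 0.012, 0.0443]
ee_rot: [-2.39, -2.039, -0.0]
ft_force: [0.7, -0.0, -1.3]
gripper_width: 0.0231
```

Call:
drive_tool --pt "0 0 -0.2 0 230" --pt "0 0 0 0 230"

```text
time: 37.78
tcp_pos: [0.5855, 0.012, 0.0428]
ee_rot: [2.39, 2.039, 0.0]
ft_force: [-0.6, 0.1, 2.8]
gripper_width: 0.0232
```

Call:
drive_tool --pt "0 0 -0.05 0 230" --pt "0 0 0 0 230"

```text
time: 38.02
tcp_pos: [0.5855, 0.012, 0.0428]
ee_rot: [2.39, 2.039, 0.0]
ft_force: [-2.4, 1.0, 6.4]
gripper_width: 0.023
```

Call:
drive_tool --pt "0 0 0 0 170" --pt "0 0 0 0 150" --pt "0 0 0 0 150" --pt "0 0 1.5 0 150" --pt "0 0 5 0 150"

```text
time: 38.65
tcp_pos: [0.5823, 0.0121, 0.1049]
ee_rot: [-2.386, -2.036, 0.008]
ft_force: [1.3, 0.6, 0.2]
gripper_width: 0.0354
```

Call:
drive_tool --pt "0 0 4.3 0 150" --pt "-3 -1.1 0 -0.16 120" --pt "-4 -1.4 0 -0.16 100" --pt "-4 -1.4 0 -0.16 100" --pt "-3.9 -1.3 0 -0.16 100"

```text
time: 39.28
tcp_pos: [0.4354, -0.0404, 0.1508]
ee_rot: [2.912, 1.176, 0.002]
ft_force: [0.5, -0.0, 0.4]
gripper_width: 0.0521
```

Call:
drive_tool --pt "0 0 -3 -0.16 100" --pt "0 0 -3 -0.16 100" --pt "0 0 -3 -0.16 100" --pt "0 0 0 0 100" --pt "0 0 0 0 100"

```text
time: 39.9
tcp_pos: [0.4374, -0.0402, 0.061]
ee_rot: [3.107, 0.462, 0.003]
ft_force: [-0.4, 0.9, -0.4]
gripper_width: 0.052
```

```bash
python3 - <<'E'
from fit import *
from crop import crops
s,a=st()
b,ds=snap('scene','s16'); crops(b,[(195,140,305,240)],'c22',5)
E
```

```text
t 39.9 tcp [43.74 -4.02  6.1 ] jaw -1.276 -1.276 tilt [ 0.002 -0.    -1.   ] F [-0.4  0.9 -0.4] w 52.0 j [-0.19  0.21  2.17 -0.    0.76  1.08]
```

View pics/c22.png

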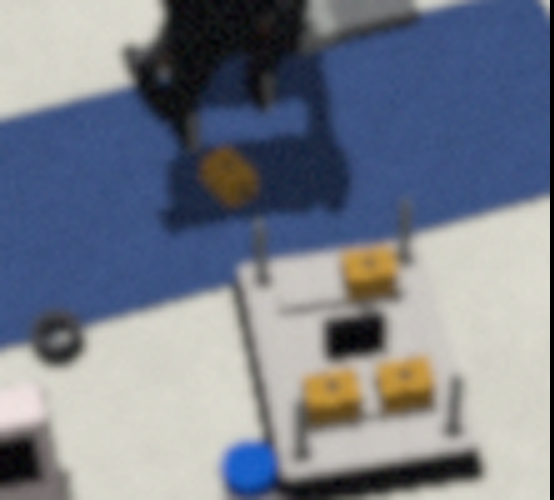

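Call:
drive_tool --pt "0 0 0 0 100" --pt "0 0 -2.5 0 100" --pt "0 0 -2 0 100" --pt "0 0 -1.3 0 100" --pt "0 0 0 0 100"

```text
time: 40.58
tcp_pos: [0.4358, -0.0399, 0.0014]
ee_rot: [-3.107, -0.459, 0.002]
ft_force: [-0.1, 1.4, -0.9]
gripper_width: 0.0517
```

Call:
drive_tool --pt "0 0 0 0 150" --pt "0 0 0 0 190" --pt "0 0 0 0 230" --pt "0 0 0 0 230" --pt "0 0 0 0 230"

```text
time: 41.2
tcp_pos: [0.4372, -0.0402, 0.0027]
ee_rot: [3.107, 0.458, 0.003]
ft_force: [-1.3, 0.6, 5.5]
gripper_width: 0.0233
```

Call:
drive_tool --pt "0 0 2 0 230" --pt "0 0 6 0.16 230" --pt "0 0 6 0.16 230" --pt "2 0.1 0 0.16 230" --pt "4 0.3 0 0.16 230"

```text
time: 41.82
tcp_pos: [0.4961, -0.036, 0.143]
ee_rot: [2.802, 1.419, 0.002]
ft_force: [0.5, -0.0, -1.6]
gripper_width: 0.023
```

Call:
drive_tool --pt "4 0.3 0 0.16 230" --pt "4 0.3 0 0.16 230" --pt "0 0 0 0.16 230" --pt "0 0 0 0 230" --pt "0 0 0 0 230"

```text
time: 42.45
tcp_pos: [0.5753, -0.0299, 0.1413]
ee_rot: [-2.391, -2.036, 0.001]
ft_force: [-0.9, 0.1, -1.8]
gripper_width: 0.0232
```

```bash
python3 - <<'E'
from fit import *
from crop import crops
s,a=st()
b,ds=snap('scene','s17'); crops(b,[(215,140,305,240)],'c23',5)
E
```

```text
t 42.45 tcp [57.53 -2.99 14.13] jaw -0.16 -0.16 tilt [-0.001  0.    -1.   ] F [-0.9  0.1 -1.8] w 23.2 j [-0.13  0.32  1.82  0.    1.01  0.03]
```

View pics/c23.png

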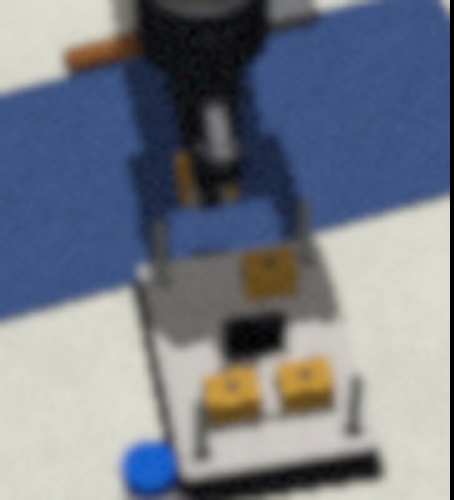

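Call:
drive_tool --pt "0.3 0 -2.5 0 230" --pt "0 0 -2.5 0 230" --pt "0 0 -2.5 0 230" --pt "0 0 -1.9 0 230" --pt "0 0 0 0 230"

```text
time: 43.12
tcp_pos: [0.5774, -0.0299, 0.0461]
ee_rot: [-2.388, -2.037, 0.004]
ft_force: [-0.2, 0.4, -0.9]
gripper_width: 0.0234
```

Call:
drive_tool --pt "0 0 -0.2 0 230" --pt "0 0 0 0 230" --pt "0 0 0 0 230"

```text
time: 43.5
tcp_pos: [0.58, -0.0301, 0.0467]
ee_rot: [2.389, 2.038, 0.002]
ft_force: [0.2, -1.4, -1.3]
gripper_width: 0.0229
```

Call:
drive_tool --pt "0 0 -0.15 0 230" --pt "0 0 0 0 230"

```text
time: 43.75
tcp_pos: [0.5793, -0.03, 0.0443]
ee_rot: [2.39, 2.039, -0.0]
ft_force: [0.0, -0.1, -1.5]
gripper_width: 0.0231
```

Call:
drive_tool --pt "0 0 -0.15 0 230" --pt "0 0 0 0 230"

```text
time: 44.0
tcp_pos: [0.5794, -0.0301, 0.0428]
ee_rot: [2.39, 2.039, 0.0]
ft_force: [-0.6, 0.3, -0.3]
gripper_width: 0.023
```

Call:
drive_tool --pt "0 0 -0.07 0 230" --pt "0 0 0 0 230"

```text
time: 44.25
tcp_pos: [0.5794, -0.03, 0.0428]
ee_rot: [2.39, 2.039, -0.0]
ft_force: [-1.3, 0.9, 5.0]
gripper_width: 0.0229
```

Call:
drive_tool --pt "0 0 0 0 170" --pt "0 0 0 0 150" --pt "0 0 0 0 150" --pt "0 0 1.5 0 150" --pt "0 0 5 0 150"

```text
time: 44.88
tcp_pos: [0.5764, -0.0296, 0.1052]
ee_rot: [-2.386, -2.036, 0.008]
ft_force: [0.8, 0.1, 0.9]
gripper_width: 0.0353
```

Call:
drive_tool --pt "0 0 5 0 150" --pt "-3 -3 0 0 0" --pt "-5 -5 0 0 0" --pt "-4 -5 0 0 0" --pt "0 0 0 0 0"

```text
time: 45.5
tcp_pos: [0.4638, -0.1556, 0.158]
ee_rot: [2.395, 2.032, -0.001]
ft_force: [0.5, 0.9, 0.6]
gripper_width: 0.0854
```

```bash
python3 - <<'E'
from standfit import *
from crop import crops
s,a=st()
b,ds=snap('scene','s18'); t,dt=snap('top','t18')
crops(b,[(215,150,305,250)],'c24',5); crops(t,[(200,140,300,240)],'c25',5)
for c,d in(('top',dt),('scene',ds)):
    for R in(38,):
        r=zfit(c,d,HIGH,(.484,.355,.06),.025,R); print(c,'high',np.round(r[0],4),round(r[1],1))
        r=platefit(c,d,HIGH[:3],(.484,.355,.06),0,.05,R=38,lo=.025); print(c,'plate',np.round(r[0],4),round(r[1],1))
E
```

```text
t 45.5 tcp [ 46.38 -15.56  15.8 ] jaw -0.163 -0.163 tilt [-0.    -0.001 -1.   ] F [0.5 0.9 0.6] w 85.4 j [-0.41  0.14  2.01 -0.    1.   -0.25]
top high [0.4855 0.3531 0.0616] 89.2
top plate [0.4856 0.3531 0.0664] 84.9
scene high [0.4823 0.3571 0.0523] 331.2
scene plate [0.4827 0.357  0.0549] 64.9
```

View pics/c24.png

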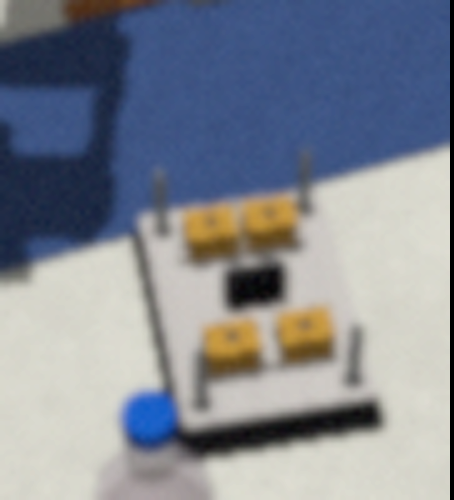

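View pics/t18.png

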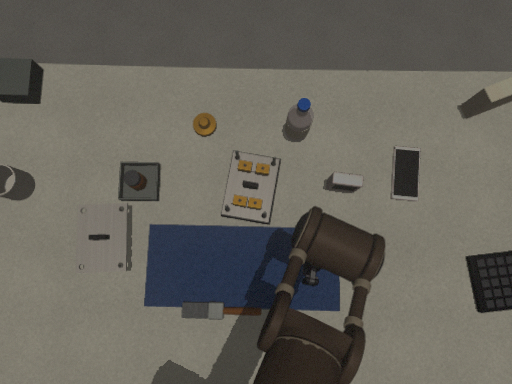

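View pics/c25.png

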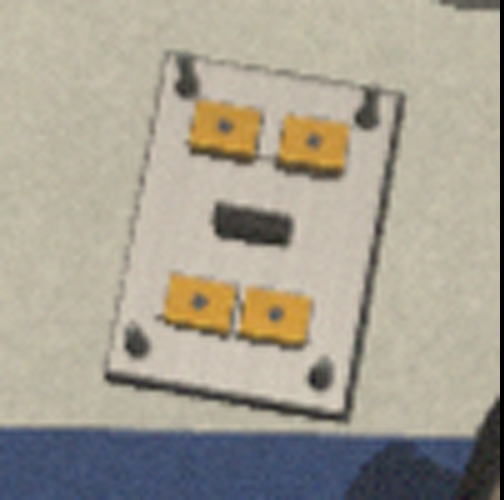

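Call:
drive_tool --pt "0.2 4 2 0.025 0" --pt "0.2 6 2 0.025 0" --pt "0.2 6 0 0.025 0" --pt "0.2 6 0 0.025 0" --pt "0.2 6 0 0.025 0"

```text
time: 46.22
tcp_pos: [0.4766, 0.1301, 0.1978]
ee_rot: [2.254, 2.187, 0.003]
ft_force: [0.6, 0.1, 1.1]
gripper_width: 0.0853
```

Call:
drive_tool --pt "0.2 6 0 0.025 0" --pt "0.2 3 0 0.025 0" --pt "0 0 0 0.025 0"

```text
time: 46.6
tcp_pos: [0.4801, 0.2202, 0.1973]
ee_rot: [2.166, 2.275, 0.002]
ft_force: [-0.1, 0.4, 0.6]
gripper_width: 0.0853
```

```bash
python3 - <<'E'
from standfit import *
from crop import crops
s,a=st()
b,ds=snap('scene','s19'); t,dt=snap('top','t19')
crops(b,[(310,110,400,210)],'c26',5)
r=platefit('scene',ds,HIGH[:3],(.484,.355,.06),0,.05,R=38,lo=.025); print('plate',np.round(r[0],4),round(r[1],1))
r=platefit('top',dt,HIGH[:3],(.484,.355,.06),0,.05,R=38,lo=.025); print('plate',np.round(r[0],4),round(r[1],1))
E
```

```text
t 46.6 tcp [48.01 22.02 19.73] jaw 0.049 0.049 tilt [ 0.001  0.001 -1.   ] F [-0.1  0.4  0.6] w 85.3 j [0.35 0.16 1.89 0.   1.09 0.3 ]
plate [0.4827 0.3565 0.0553] 76.2
plate [0.4863 0.3536 0.0926] 17.0
```

View pics/c26.png

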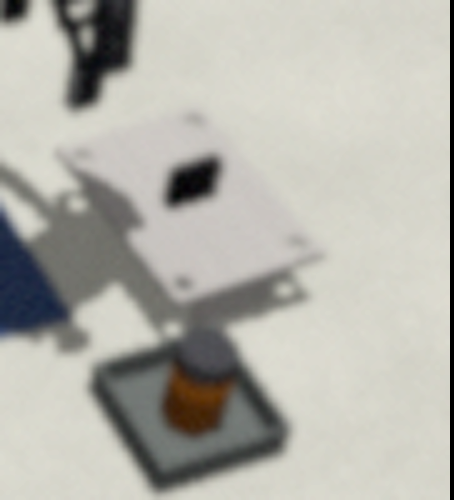

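Call:
drive_tool --pt "0.2 5 0 0.01 0" --pt "0.2 5 -1 0 0" --pt "0 3.5 -2 0 0" --pt "0 0 -2 0 0" --pt "0 0 0 0 0"

```text
time: 47.32
tcp_pos: [0.4823, 0.3489, 0.1443]
ee_rot: [-2.163, -2.277, 0.01]
ft_force: [-0.4, -0.6, 0.5]
gripper_width: 0.0853
```

```bash
python3 - <<'E'
from standfit import *
from crop import crops
s,a=st()
b,ds=snap('scene','s20')
crops(b,[(310,90,400,190)],'c27',5)
r=platefit('scene',ds,HIGH[:3],(.484,.355,.06),0,.05,R=38,lo=.025); print('plate',np.round(r[0],4),round(r[1],1))
E
```

```text
t 47.33 tcp [48.23 34.89 14.43] jaw 0.051 0.051 tilt [-0.005 -0.004 -1.   ] F [-0.4 -0.6  0.5] w 85.3 j [ 0.55  0.35  1.77 -0.    1.03  0.5 ]
plate [0.4824 0.3566 0.0517] 61.5
```

View pics/c27.png

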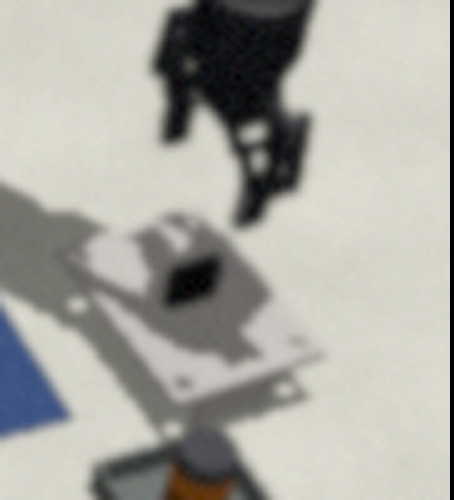

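Call:
drive_tool --pt "0.2 0.5 -2 0 0" --pt "0 0 -3 0 0" --pt "0 0 -2.5 0 0" --pt "0 0 -1.4 0 60" --pt "0 0 0 0 100"

```text
time: 48.0
tcp_pos: [0.4854, 0.3554, 0.0566]
ee_rot: [-2.163, -2.277, 0.004]
ft_force: [-0.1, 0.3, 0.5]
gripper_width: 0.0528
```

Call:
drive_tool --pt "0 0 0 0 120" --pt "0 0 0 0 150"

```text
time: 48.25
tcp_pos: [0.487, 0.3569, 0.0592]
ee_rot: [2.163, 2.278, 0.004]
ft_force: [-0.6, -0.4, -0.6]
gripper_width: 0.0358
```

Call:
drive_tool --pt "-0.1 -0.1 -0.5 0 150" --pt "0 0 0 0 170" --pt "0 0 0 0 200" --pt "0 0 0 0 255" --pt "0 0 0 0 255" --squeeze 80

```text
time: 48.88
tcp_pos: [0.4852, 0.3554, 0.053]
ee_rot: [2.163, 2.278, 0.001]
ft_force: [0.2, -0.3, 1.1]
gripper_width: 0.0111
```

Call:
drive_tool --pt "0 0 0 0 255" --pt "0 0 0 0 255"

```text
time: 49.12
tcp_pos: [0.4852, 0.3554, 0.053]
ee_rot: [2.163, 2.278, 0.001]
ft_force: [0.0, 0.0, 1.6]
gripper_width: 0.0106
```

```bash
python3 - <<'E'
from h import *
from crop import crops
st()
b,ds=snap('scene','s21')
crops(b,[(310,90,400,190)],'c28',5)
E
```

```text
t 49.12 tcp [48.52 35.54  5.3 ] jaw 0.052 0.052 tilt [ 0.  0. -1.] F [0.  0.  1.6] w 10.6 j [0.56 0.48 1.8  0.   0.86 0.51]
```

View pics/c28.png

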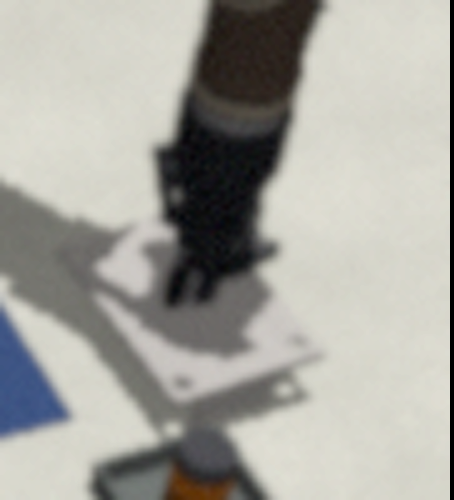

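Call:
drive_tool --pt "0 0 1.5 0 255" --pt "0 0 4 0 255" --pt "0 0 5 0 255" --pt "0 0 4.5 0 255" --pt "0.5 -2 0 -0.02 255"

```text
time: 49.8
tcp_pos: [0.4929, 0.3376, 0.2085]
ee_rot: [2.182, 2.256, 0.017]
ft_force: [0.7, 0.0, -2.4]
gripper_width: 0.0109
```

Call:
drive_tool --pt "1.8 -4.7 0 -0.03 255" --pt "1.8 -4.7 0 -0.03 255" --pt "1.8 -4.7 0 -0.03 255" --pt "1.8 -4.7 0 -0.03 255" --pt "1.8 -4.7 0 -0.03 255"

```text
time: 50.42
tcp_pos: [0.5785, 0.0975, 0.2005]
ee_rot: [-2.349, -2.083, 0.006]
ft_force: [-0.1, 0.2, -3.1]
gripper_width: 0.0107
```

Call:
drive_tool --pt "1.8 -4.7 0 -0.03 255" --pt "1.8 -4.7 0 -0.01 255" --pt "0.7 -2 0 0 255" --pt "0 0 0 0 255" --pt "0 0 0 0 255"

```text
time: 51.05
tcp_pos: [0.6217, -0.0127, 0.2017]
ee_rot: [-2.388, -2.038, 0.002]
ft_force: [-1.1, -0.4, -2.7]
gripper_width: 0.0109
```

```bash
python3 - <<'E'
from fit import *
from crop import crops
s,a=st()
b,ds=snap('scene','s22'); crops(b,[(190,110,310,230)],'c29',4)
zo=s['tcp_pos'][2]-.053
r=platefit('scene',ds,HIGH[:3],(.625,-.016,-.157),zo,zo+.05,lo=.03); print(np.round(r[0],4),r[1:])
r=platefit('scene',ds,HIGH[:1],(.625,-.016,-.157),zo,zo+.05,lo=.012); print(np.round(r[0],4),r[1:])
E
```

```text
t 51.05 tcp [62.17 -1.27 20.17] jaw -0.158 -0.158 tilt [-0.003  0.001 -1.   ] F [-1.1 -0.4 -2.7] w 10.9 j [-0.09  0.33  1.67  0.    1.15  0.07]
[ 0.62   -0.0138 -0.1531] (np.float64(54.206828143021916), np.float64(0.7338271604938271))
[ 0.6196 -0.0138 -0.1557] (np.float64(23.899469434832756), np.float64(0.7338271604938271))
```

View pics/c29.png

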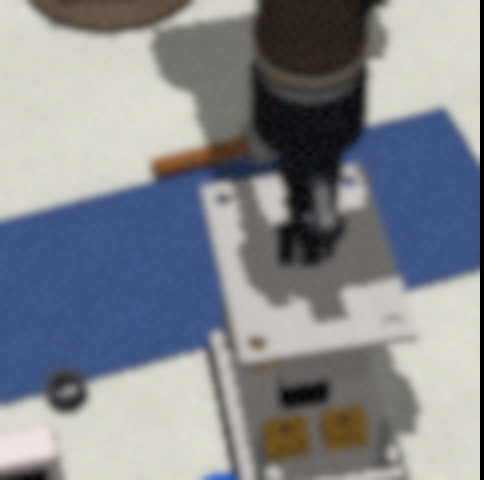

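Call:
drive_tool --pt "0.5 -0.15 0 0 255" --pt "0 0 -2 0 255" --pt "0 0 -2 0 255" --pt "0 0 0 0 255" --pt "0 0 0 0 255"

```text
time: 51.72
tcp_pos: [0.6278, -0.0152, 0.1622]
ee_rot: [-2.389, -2.039, 0.001]
ft_force: [0.2, -0.2, -2.2]
gripper_width: 0.0108
```

```bash
python3 - <<'E'
from fit import *
from crop import crops
s,a=st()
b,ds=snap('scene','s23'); crops(b,[(215,120,305,240)],'c30',4.5)
zo=s['tcp_pos'][2]-.053
r=platefit('scene',ds,HIGH[:1],(.625,-.016,-.157),zo,zo+.05,lo=.012); print(np.round(r[0],4),r[1:])
E
```

```text
t 51.73 tcp [62.78 -1.52 16.22] jaw -0.158 -0.158 tilt [-0.001  0.    -1.   ] F [ 0.2 -0.2 -2.2] w 10.8 j [-0.09  0.38  1.68  0.    1.08  0.06]
[ 0.6257 -0.0162 -0.1547] (np.float64(20.28478277585544), np.float64(0.7596296296296297))
```

View pics/c30.png

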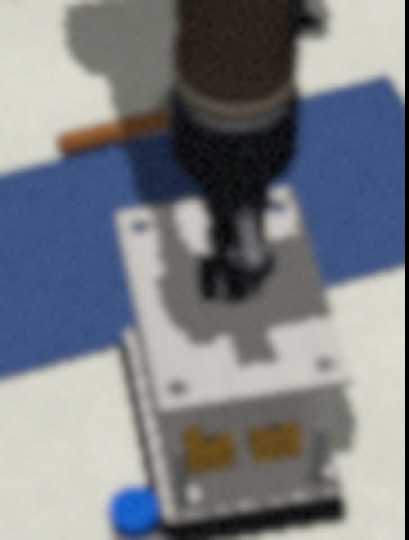

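Call:
drive_tool --pt "0 0.1 -1 0 255" --pt "0 0 -1 0 255" --pt "0 0 -1 0 255" --pt "0 0 -1 0 255" --pt "0 0 0 0 255"

```text
time: 52.4
tcp_pos: [0.6268, -0.0142, 0.1212]
ee_rot: [-2.388, -2.038, 0.003]
ft_force: [-0.2, 0.4, -2.9]
gripper_width: 0.011
```

```bash
python3 - <<'E'
from fit import *
from crop import crops
s,a=st()
b,ds=snap('scene','s24'); crops(b,[(215,130,305,240)],'c31',4.5)
zo=s['tcp_pos'][2]-.053
r=platefit('scene',ds,HIGH[:1],(.625,-.016,-.157),zo,zo+.05,lo=.012); print(np.round(r[0],4),r[1:])
E
```

```text
t 52.4 tcp [62.68 -1.42 12.12] jaw -0.158 -0.158 tilt [-0.003  0.    -1.   ] F [-0.2  0.4 -2.9] w 11.0 j [-0.09  0.43  1.71 -0.    1.01  0.07]
[ 0.6247 -0.0152 -0.1578] (np.float64(17.414163783160326), np.float64(0.7258024691358025))
```

View pics/c31.png

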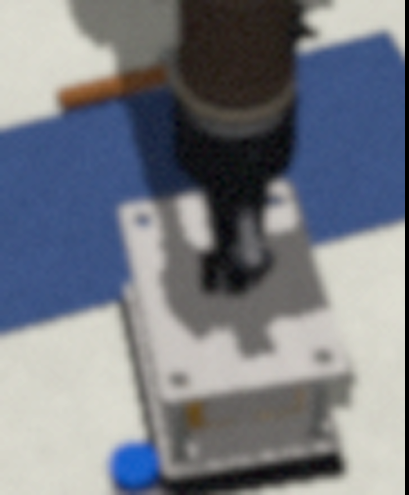

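Call:
drive_tool --pt "0.05 0 -0.6 0 255" --pt "0 0 -0.5 0 255" --pt "0 0 -0.5 0 255" --pt "0 0 -0.5 0 255" --pt "0 0 0 0 255"

```text
time: 53.08
tcp_pos: [0.6279, -0.0142, 0.1011]
ee_rot: [-2.389, -2.038, 0.002]
ft_force: [-0.0, 0.1, -2.4]
gripper_width: 0.0106
```

Call:
drive_tool --pt "0 0 -0.5 0 255" --pt "0 0 -0.5 0 255" --pt "0 0 0 0 255"

```text
time: 53.45
tcp_pos: [0.6279, -0.0142, 0.0911]
ee_rot: [-2.389, -2.038, 0.002]
ft_force: [0.2, -0.8, -1.5]
gripper_width: 0.0107
```

Origin is at 38 mm, below the 50 mm first-contact height, with no force: the posts are in the holes. Lowering the last bit.

Call:
drive_tool --pt "0 0 -0.4 0 255" --pt "0 0 -0.2 0 255" --pt "0 0 0 0 255"

```text
time: 53.82
tcp_pos: [0.6283, -0.0142, 0.0856]
ee_rot: [-2.39, -2.039, 0.001]
ft_force: [0.0, 0.1, -2.4]
gripper_width: 0.011
```

Call:
drive_tool --pt "0 0 -0.1 0 255" --pt "0 0 0 0 255"

```text
time: 54.08
tcp_pos: [0.6287, -0.0142, 0.085]
ee_rot: [2.39, 2.039, 0.001]
ft_force: [-0.2, 0.3, -1.7]
gripper_width: 0.0109
```

Call:
drive_tool --pt "0 0 -0.1 0 255" --pt "0 0 0 0 255"

```text
time: 54.32
tcp_pos: [0.6288, -0.0143, 0.085]
ee_rot: [2.39, 2.039, 0.0]
ft_force: [-3.1, 0.5, 6.4]
gripper_width: 0.0108
```

Call:
drive_tool --pt "0 0 0 0 190" --pt "0 0 0 0 170" --pt "0 0 0 0 170" --pt "0 0 2 0 170" --pt "0 0 5 0 170"

```text
time: 54.95
tcp_pos: [0.6262, -0.0141, 0.1524]
ee_rot: [-2.386, -2.036, 0.007]
ft_force: [0.5, -0.7, 0.0]
gripper_width: 0.0286
```

Call:
drive_tool --pt "0 0 3 0 170" --pt "-5 -3 0 0 100" --pt "-5 -3 0 0 100" --pt "-5 -3 0 0 100" --pt "-3 -2 0 0 100"

```text
time: 55.58
tcp_pos: [0.4467, -0.1251, 0.1851]
ee_rot: [2.389, 2.038, 0.0]
ft_force: [-0.0, -0.8, 1.0]
gripper_width: 0.0516
```

Call:
drive_tool --pt "0 -6 0 0 100" --pt "0 -6 0 0 100" --pt "0 -6 0 0 100" --pt "0 0 0 0 100"

```text
time: 56.08
tcp_pos: [0.4491, -0.3089, 0.1859]
ee_rot: [2.391, 2.03, 0.0]
ft_force: [0.7, 0.4, 0.6]
gripper_width: 0.0522
```

```bash
python3 - <<'E'
from fit import *
from crop import crops
s,a=st()
b,ds=snap('scene','s25'); t,dt=snap('top','t25')
crops(b,[(215,150,305,250)],'c32',4.5); crops(t,[(200,140,300,240)],'c33',4.5)
for c,d in(('scene',ds),('top',dt)):
    r=platefit(c,d,HIGH[:1],(.626,-.016,-.157),.032,.082,lo=.012); print(c,np.round(r[0],4),r[1:])
    # plane fit of the plate top
    X=cloud(c,d).reshape(-1,3); q=X[:,:2]-[.6272,-.016]; th=-.157; x=q@[np.cos(th),np.sin(th)]; y=q@[-np.sin(th),np.cos(th)]
    m=(abs(x)<.06)&(abs(y)<.055)&((abs(x)>.02)|(abs(y)>.03))&(X[:,2]>.05)&(X[:,2]<.1)
    A=np.c_[x[m],y[m],np.ones(m.sum())]; print(m.sum(),np.round(np.linalg.lstsq(A,X[m,2],rcond=None)[0],4))
E
```

```text
t 56.08 tcp [ 44.91 -30.89  18.59] jaw -0.163 -0.163 tilt [ 0.003 -0.004 -1.   ] F [0.7 0.4 0.6] w 52.2 j [-0.68  0.2   1.87 -0.    1.07 -0.52]
scene [ 0.6271 -0.0154 -0.1553] (np.float64(13.89211841599385), np.float64(0.8453086419753086))
839 [-0.0005  0.0001  0.0827]
top [ 0.6291 -0.0172 -0.1586] (np.float64(22.50482122260669), np.float64(0.8783950617283951))
1710 [-0.0003 -0.0013  0.0817]
```

View pics/c32.png

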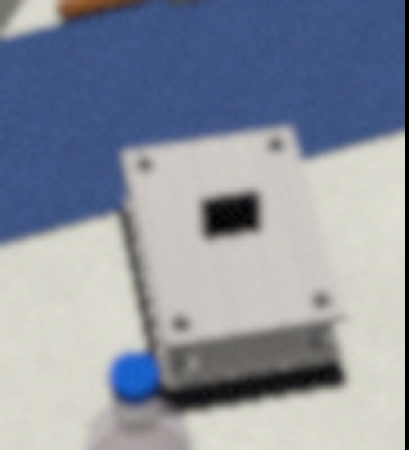

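View pics/c33.png

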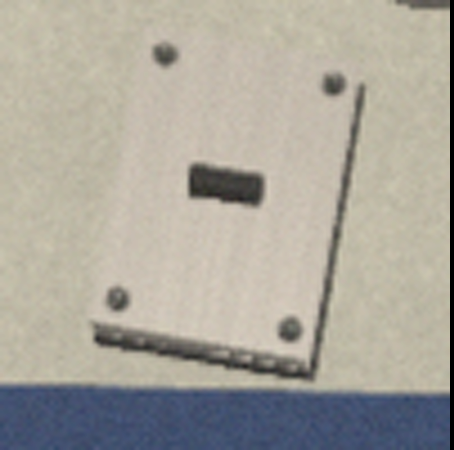

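View pics/s25.png

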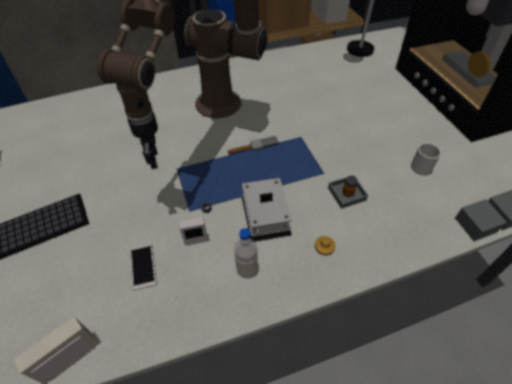

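```bash
python3 -c "
from workcell import env
print(env.close_job())"
```

```text
the job is handed in; nothing more can be done
None
```

I stood the jar upright in the caddy, then seated the short-legged tray over all four posts. All four brass blanks (four were present) went onto its rails, two per rail. The tall-legged tray went on last, over the same posts, and I handed the job in at about 56 s of the 210 s.

- **Upper tray:** both cameras showed its plate level, at 81.7 and 82.7 mm where 82 mm is expected. A post shows in each of the four holes.
- **Jar and bystanders:** the last scene picture shows the jar upright in the caddy. The bottle, chuck, collet nut and phone look to be where they started, judged by eye, and the gripper was clear of everything.
- **Blanks:** all four sat level on the rails just before the upper tray was lowered. With that tray in place they can't be seen from above, so I did not check them again. The near-rail pair has only a small gap between them.
- **Forces:** the largest wrist-force reading I saw was about 12 N, when seating the short-legged tray.
- **Disagreement:** the two cameras differed by 2 to 4 mm in position. I corrected for this using the gripped tray and the robot's own readings.
- **Possible disturbance:** I saw no sign that the tall-legged tray was knocked before I picked it up.

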